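# Hang the shell basket to drain

### The job

Hang the rinsed shell blanks up to drain: while the brass strainer basket still stands in the celadon dish, swing its folded bail upright, then lift the basket out and hang it by the bail in the hook of the drip stand. Be gentle - do not lean on the dish or bear down on the thin hook - and let the hook take the weight before you let go. Leave the basket hanging level and still, and the dish and the other things on the bench where they are.

Things in the scene. Friction and masses are not known exactly. Their poses are not given: they have to be found in the camera images.
- basket: small round brass strainer basket holding shell blanks, standing in the dish; 84 mm across (87 mm at the rim), 75 mm high, foot 68 mm across, 0.25 to 0.45 kg. Origin: centre of its underside; z up, y through its two ears. The ears and the bail's feet reach 54 mm to either side in y.
- bail_pivot (a point): point on the bail's turning axis midway between the ears, 70 mm above the basket's origin; axes are the basket's, the bail turns about y. The pivots are stiff: the bail stays wherever it is put, and moving it takes about 0.4 N at its crown. Swing the crown up along its arc: a push aimed at the pivots tips the basket instead.
- bail (a joint): angle (rad) of the basket's bail: 0 is upright, square to the rim; positive leans to the basket's +x side. It starts folded at 1.05 to 1.2, about 20 to 30 degrees above level and clear of the rim, its crown 69 to 75 mm out from the basket's axis; stops at +1.25 and -1.25.
- bail_crown (a point): middle of the bail's straight crown, on the wire's centre line, 80 mm from the pivot axis. The bail is 6 mm brass wire, stirrup-shaped: crown straight for 36 mm along y, then shoulders, then two parallel legs 56 mm over the outside from 7 to 32 mm below the crown, splaying to ears 100 mm apart. Axes are the bail's: z from pivots to crown. Upright, the legs can be pinched from outside along y.
- dish: the squat celadon soaking dish, loose, 0.8 kg, 132 mm across the rim, 34 mm high, walls 5 mm, its floor 6 mm above the bench; the basket stands on that floor with about 12 mm play all round. Origin: centre of its underside.
- stand: drip stand, fixed. Origin: on the bench below the middle of the hook's seat, z up. Foot x -75 to +130 mm, 130 mm wide, tray top 24 mm up. From a rod at x +105 a 6 mm wire arm runs to -x. With h the height over the seat's wire centre line: arm level at h +18 to x +28, down to h 0 at x +9, level seat to x -9, up to the tip at x -17, h +18 (its top h +21). A seated bail's centre is at h +6.
- tube_top (a point): top of the stand's tube, 153 mm above the bench, 105 mm beyond the seat. The hook's rod is clamped in it at a height that differs each time and is not measured: the seat's wire centre line is 208 to 236 mm up and must be found by feel or seen. The clamp does not slip; the hook stands no more than 15 N. The hook opens to -x: the bail comes over the tip from there, the hook between its legs.
- plate: bystander: small black lacquered plate with shell inlay, 121 mm across, lying on the brass turntable (168 mm across, its top 42 mm above the bench). Origin: centre of its underside.
- shell_large: bystander: larger abalone shell half, about 80 x 59 mm, 19 mm high. Origin: centre of its underside.
- shell_small: bystander: narrower abalone shell half, about 80 x 53 mm, 19 mm high. Origin: centre of its underside.
- spatula: bystander: bamboo spatula lying flat, 175 mm long, 6 mm thick, blade to +x. Origin: on the bench, near its middle.
- pumice: bystander: grey pumice block 78 x 48 x 30 mm. Origin: centre of its underside.
- brush: bystander: flat lacquer brush lying on the bench, 146 mm long, 10 mm high. Origin: on the bench, near its middle.
Things that resemble listed ones, but are neither listed nor needed, are in the scene too. What is shaped like the basket but turquoise is not meant.

How it is judged:
By the outcome, as a careful person would: the job done as asked, in the order asked, and still so for the second after the job is handed in, with the robot touching nothing.
It also fails if it takes over 72 s, if anything falls off the work surface, if the arm or the gripper's body presses on something with over 40 N, if the wrist force passes 120 N, or if a joint passes its speed limit or range.

### The arm

A 6-joint arm with a two-finger parallel gripper is mounted at the origin on the work surface. World frame = base frame: x ahead of the robot, y to its left, z up, the work surface at z = 0. Lengths are in m, angles in rad, forces in N, time in s.
With the tool pointing down it reaches from about 0.35 to 0.95 m from the base axis. Payload 17.4 kg.
Tool frame: the origin (TCP) lies at the centre of the arm's flange, where the gripper is bolted on; the fingertips stand 186 mm ahead of it and the grasp point (between the pads) lies 167 mm ahead of it (arm.nose_length is the distance from the TCP to the fingertips, in m); z points along the fingers, x is the direction in which the jaws open and shut, and the axes are right-handed (so a half turn about z gives the same grasp; the last joint's range is limited). The gripper opens to 93 mm and grips with 3 to 60 N. Pads are 15 mm wide; open, the fingers measure 128 mm over their backs; the gripper's body (75 mm by 188 mm) begins 65 mm behind the grasp point.
Start: joints at [-1.24, 0.116, 1.442, -0, 1.584, -0.038], TCP at [0.243, -0.63, 0.405] pointing down, gripper open.
Joint ranges: [-2.83, 2.83], [-0.83, 2.19], [0.07, 2.5], [-1.14, 4.28], [0.01, 3], [-2.97, 2.97]. Speed limits (rad/s): [1.89, 1.89, 2.22, 3.14, 3.14, 3.14].

### API

Orientations are given as a unit quaternion [x, y, z, w].
In Python, from workcell import state, cams, workorder, arm gives the robot as it stands.
- The arm moves only by the tool apply_moves, never from a script. Its argument "commands" is a list of rows, each a list of 3 entries, a list of its own where there are three numbers: the closure in counts, from 0 (fully open) to 255 (shut), then the shift along the tool's x, y, z in mm, then the turn about the tool's z in degrees. In form: [[jaw, [tx, ty, tz], twist], ...]. A call has 1 to 20 rows; each row shifts and turns the pose as measured when the row begins, along the tool's axes as they then stand; what a row does not reach is not made up. A row lasts 1/10 s, in which the tool goes at most 50 mm and 8.59 degrees, less where a joint would pass 70% of its speed; a pose out of reach is approached as far as the arm can. A call with a gripper value outside its range is refused whole. The fingers move at their own pace and stop on an object; "newtons" is the grip in N (left out, the last holds). Time passes only in rows, so rows that do not move let the fingers close. It gives the time, the measured TCP pose, the force and the opening at its end, in the units of the state.
- state(): the state, without advancing time (a new reading comes with each control period).
- cams.read_camera(name): name is "scene" or "top" or "wrist"; returns a dict with "image" (400x640x3 uint8, red, green, blue), "z_map" (400x640 float32, m along the optical axis (not along the pixel's ray), 0 where there is no reading), "mtx" (3x3 intrinsics, pixels), "T" (4x4, takes a point from camera to world coordinates). Camera axes: x right, y up, looking along -z (the intrinsics and any distortion apply to the point x, -y, -z); pixel columns grow to the right and rows downward; lengths in m; the calibration is good to about 2 mm. A picture is of the moment at which its call begins.
- workorder.job_done(): hands the job in, once; it reports no verdict.
The state is a dict: "time_s": time; "q": joint angles; "qd": joint speeds; "effort": joint torques, N m; "eef_pos": TCP position; "orientation": TCP orientation; "contact_force": force on the tool from outside, world axes, zero at the start; "moment": the same for the moment, N m; "gripper_width": finger opening in m.
Only numpy, scipy, OpenCV 4.12 (cv2) and the standard library are available. Lean on these libraries where they do the work, as an engineer would, in place of code of your own. Each camera call takes 0.05 s, during which the arm holds its last target.

## Working session

There is one attempt and no reset: what is moved stays moved. The work goes in short steps, Python scripts to look and compute and a tool call to move; the robot and the scene stay as the last step left them, time stands still between calls to the robot, and variables do not carry over. Pictures are saved under pics/ and viewed, and the job is handed in when it is done.

Besides the shell and the picture viewer there is one more tool, called by a JSON object that holds its "name" and its "arguments", one argument or row to a line. apply_moves: Moves the arm, as the interface text tells. Its arguments: {"type":"object","properties":{"commands":{"type":"array","items":{"type":"array"}},"newtons":{"type":"number"}},"required":["commands"]}

```bash
ls; mkdir -p pics; cat > h.py <<'E'
import numpy as np,cv2,pickle
from workcell import state,cams,workorder,arm
def grab(name,tag):
    c=cams.read_camera(name); pickle.dump(c,open(f'pics/{tag}.pkl','wb'))
    cv2.imwrite(f'pics/{tag}.png',c['image'][:,:,::-1]); return c
def load(tag): return pickle.load(open(f'pics/{tag}.pkl','rb'))
def cloud(c):
    z=c['z_map'];K=c['mtx'];v,u=np.mgrid[0:z.shape[0],0:z.shape[1]]
    p=np.stack([(u-K[0,2])/K[0,0]*z,-(v-K[1,2])/K[1,1]*z,-z,np.ones_like(z)],-1)
    w=(p@c['T'].T)[...,:3]; w[z==0]=np.nan; return w
def crop(tag,u0,v0,u1,v1,s,out):
    im=cv2.imread(f'pics/{tag}.png')[v0:v1,u0:u1]
    cv2.imwrite(f'pics/{out}.png',cv2.resize(im,None,fx=s,fy=s,interpolation=cv2.INTER_CUBIC))
E
python3 - <<'E'
from h import *
for n in ['scene','top','wrist']:
    c=grab(n,n+'0'); print(n,c['mtx'].tolist(),c['T'].round(3).tolist())
print(state())
print(arm, [a for a in dir(arm) if a[0]!='_'])
E
```

```text
pics
scene [[440.6407855781606, 0.0, 322.72400773756493], [0.0, 440.6407855781606, 199.44099179401584], [0.0, 0.0, 1.0]] [[-0.478, -0.589, 0.652, 1.398], [0.879, -0.321, 0.354, 0.438], [0.001, 0.742, 0.671, 0.979], [0.0, 0.0, 0.0, 1.0]]
top [[498.0492038343999, 0.0, 324.0119738128466], [0.0, 498.0492038343999, 198.89832294592244], [0.0, 0.0, 1.0]] [[-0.017, 0.999, -0.052, 0.479], [-1.0, -0.017, -0.008, -0.015], [-0.009, 0.052, 0.999, 1.5], [0.0, 0.0, 0.0, 1.0]]
wrist [[304.52839114369243, 0.0, 320.0289891289017], [0.0, 304.52839114369243, 197.66918115012496], [0.0, 0.0, 1.0]] [[0.361, 0.901, 0.241, 0.309], [-0.933, 0.349, 0.091, -0.605], [-0.002, -0.257, 0.966, 0.384], [0.0, 0.0, 0.0, 1.0]]
{'time_s': 0.15, 'q': array([-1.23978337e+00,  1.16385464e-01,  1.44209733e+00, -1.65886202e-05,
        1.58399353e+00, -3.77752627e-02]), 'qd': array([-0.0017201 , -0.00096599, -0.00084403, -0.00134175, -0.0012325 ,
        0.00095545]), 'effort': array([ 3.88700691e-04, -7.21761632e+01, -6.22948837e+01,  7.77955097e-02,
        2.24803202e-02, -3.97864926e-05]), 'eef_pos': array([ 0.24333828, -0.6296293 ,  0.40417717]), 'orientation': array([ 8.24768128e-01, -5.65470901e-01, -3.59661768e-04, -2.56771582e-04]), 'contact_force': array([-0.49037778, -0.05337875, -0.13029196]), 'moment': array([-0.02672619,  0.01758259, -0.00406621]), 'gripper_width': 0.09298726044844463}
<Robot object at 0x7f0914f5fe00> ['Unreachable', 'nose_length']
```

View pics/scene0.png

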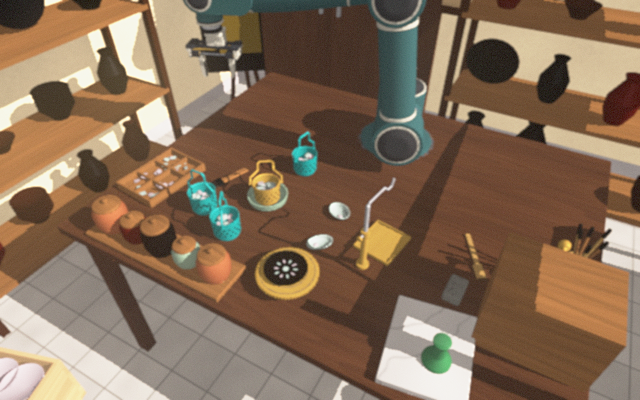

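View pics/top0.png

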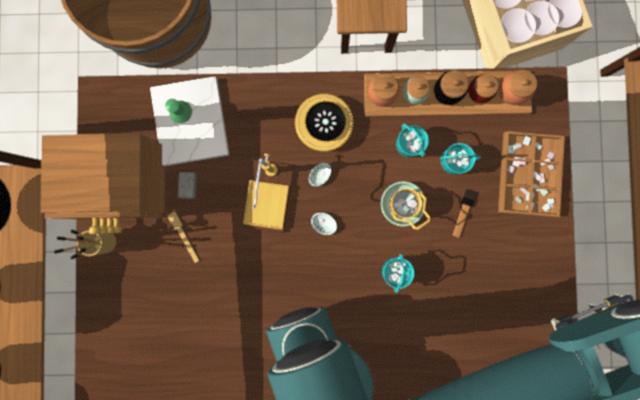

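The scene shows one brass basket in the celadon dish at scene (266,187) / top (405,203). The possible mix-ups are the turquoise baskets at top (411,140), (459,157) and (398,270). The drip stand is at top (265,195) / scene (370,235). I'll take close crops of the basket and the stand.

```bash
python3 - <<'E'
from h import *
crop('top0',360,165,450,240,8,'t_b'); crop('scene0',220,140,330,220,7,'s_b'); crop('scene0',330,160,420,280,5,'s_s');crop('top0',230,140,300,240,6,'t_s')
import cv2
a=cv2.imread('pics/s_s.png');b=cv2.imread('pics/t_s.png')
H=600;o=np.zeros((600,800,3),np.uint8);a=a[:600,:400];o[:a.shape[0],:a.shape[1]]=a;b=b[:600,:400];o[:b.shape[0],400:400+b.shape[1]]=b
cv2.imwrite('pics/st.png',o)
E
```

```text
(no output)
```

View pics/t_b.png

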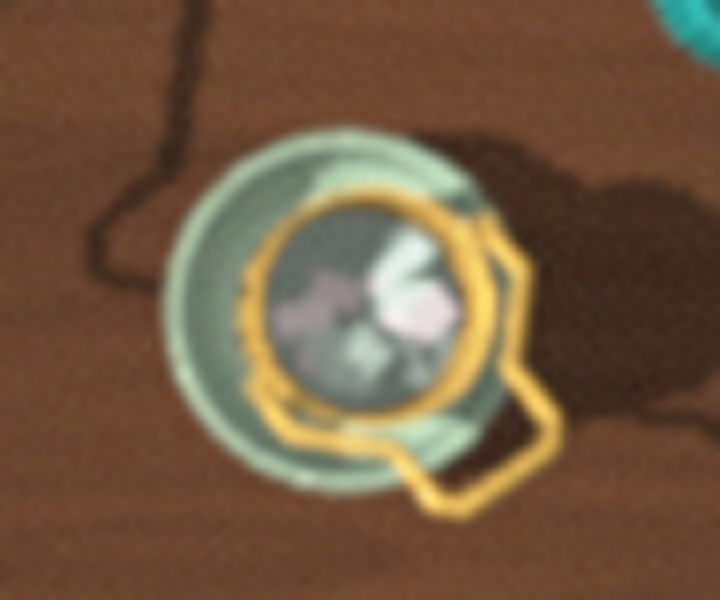

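View pics/s_b.png

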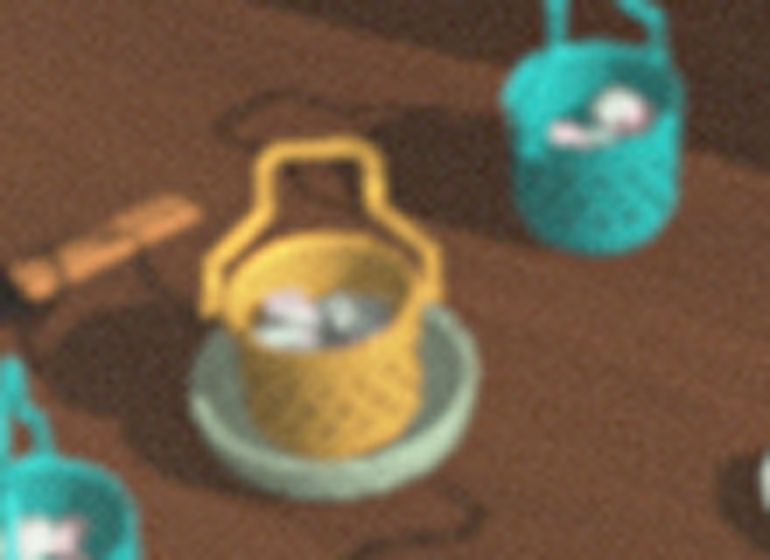

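View pics/st.png

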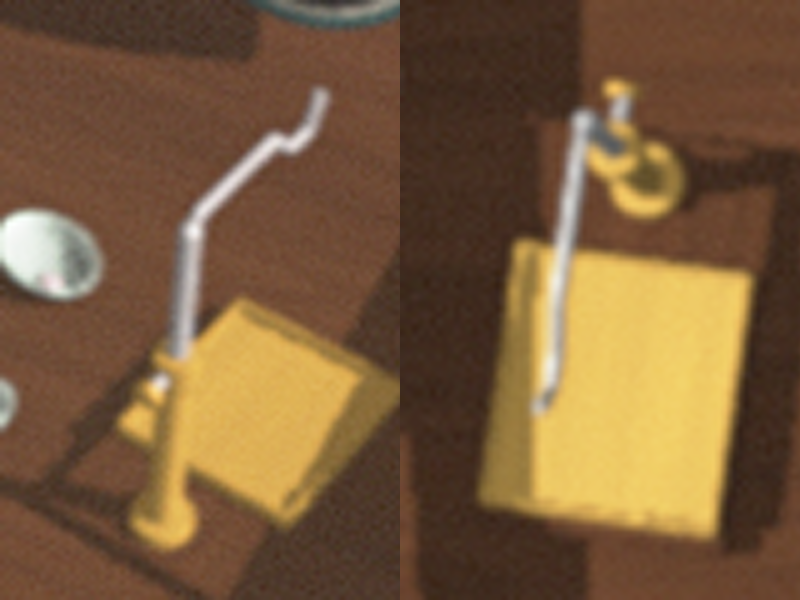

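The crops show the brass basket with its bail leaning to the lower right in the top view. The crown ends are at top ≈(416,228) and (429,219). The hook tip is near top (253,207). Next I measure these.

```bash
python3 - <<'E'
from h import *
import scipy.optimize as so
c=load('top0');W=cloud(c);im=c['image'].astype(int)
def fit(P):
    f=lambda p:np.hypot(P[:,0]-p[0],P[:,1]-p[1])-p[2]
    r=so.least_squares(f,[*P[:,:2].mean(0),.05],loss='soft_l1',f_scale=.002);return r.x,np.abs(r.fun).mean()
roi=np.zeros(W.shape[:2],bool);roi[175:235,375:440]=1
R,G,B=im[...,0],im[...,1],im[...,2]
yel=roi&(R>130)&(B<R*0.6)
z=W[...,2]
print('z hist yel',np.histogram(z[yel],bins=np.arange(0,.15,.01)))
gr=roi&(G>R)&(G>130)
print('dish',np.histogram(z[gr],bins=np.arange(0,.15,.01)))
m=roi&(z>.028)&(z<.04)&(G>=R-5);print('dish fit',fit(W[m]),m.sum())
m=yel&(z>.076)&(z<.088);print('rim fit',fit(W[m]),m.sum())
for (u,v) in [(416,228),(429,219),(423,224),(427,212),(410,221),(421,193),(391,215)]:
    w=W[v-1:v+2,u-1:u+2].reshape(-1,3);print(u,v,w[np.argsort(w[:,2])[-4:]].round(3).tolist())
# stand
print('stand')
roi=np.zeros(W.shape[:2],bool);roi[145:215,235:285]=1
m=roi&(z>.16);print(np.array([[*np.argwhere(m)[i][::-1],*W[m][i].round(3)] for i in range(m.sum())]))
m=roi&(z>.018)&(z<.03);P=W[m][:,:2].astype(np.float32);print('tray',cv2.minAreaRect(P))
E
```

```text
z hist yel (array([ 47,  16,  25,  23,  21,  32,  31,  70, 108,  37,  49,  19,   0,
         0]), array([0.  , 0.01, 0.02, 0.03, 0.04, 0.05, 0.06, 0.07, 0.08, 0.09, 0.1 ,
       0.11, 0.12, 0.13, 0.14]))
dish (array([109,  66,  53, 172,  52,  47,  78,   8,   1,   2,   2,   0,   0,
         0]), array([0.  , 0.01, 0.02, 0.03, 0.04, 0.05, 0.06, 0.07, 0.08, 0.09, 0.1 ,
       0.11, 0.12, 0.13, 0.14]))
dish fit (array([ 0.53929993, -0.23584149,  0.06204648]), np.float64(0.0017642426176758474)) 218
rim fit (array([ 0.53761659, -0.23737636,  0.04205123]), np.float64(0.003331228952787699)) 148
416 228 [[0.469, -0.256, 0.109], [0.466, -0.259, 0.109], [0.466, -0.261, 0.111], [0.469, -0.261, 0.114]]
429 219 [[0.493, -0.298, 0.109], [0.493, -0.295, 0.11], [0.488, -0.292, 0.111], [0.488, -0.294, 0.115]]
423 224 [[0.474, -0.275, 0.109], [0.477, -0.278, 0.112], [0.48, -0.278, 0.113], [0.477, -0.28, 0.113]]
427 212 [[0.513, -0.29, 0.099], [0.51, -0.289, 0.102], [0.507, -0.292, 0.102], [0.507, -0.288, 0.106]]
410 221 [[0.489, -0.244, 0.101], [0.483, -0.244, 0.101], [0.489, -0.241, 0.101], [0.483, -0
[... 6408 characters left out ...]
1 2.32e-01]
 [2.55e+02 2.04e+02 5.35e-01 1.71e-01 2.35e-01]
 [2.56e+02 2.04e+02 5.35e-01 1.69e-01 2.34e-01]
 [2.54e+02 2.05e+02 5.32e-01 1.72e-01 2.45e-01]
 [2.55e+02 2.05e+02 5.32e-01 1.70e-01 2.38e-01]
 [2.56e+02 2.05e+02 5.33e-01 1.69e-01 2.30e-01]
 [2.53e+02 2.06e+02 5.29e-01 1.74e-01 2.50e-01]
 [2.54e+02 2.06e+02 5.30e-01 1.72e-01 2.46e-01]
 [2.55e+02 2.06e+02 5.30e-01 1.69e-01 2.46e-01]
 [2.53e+02 2.07e+02 5.27e-01 1.74e-01 2.51e-01]
 [2.54e+02 2.07e+02 5.27e-01 1.72e-01 2.44e-01]
 [2.53e+02 2.08e+02 5.24e-01 1.74e-01 2.48e-01]
 [2.54e+02 2.08e+02 5.24e-01 1.71e-01 2.49e-01]]
tray ((0.5964351892471313, 0.17412297427654266), (0.11969461292028427, 0.16443295776844025), 89.00881958007812)
```

```bash
cat >> h.py <<'E'
def yaw():
    x,y,z,w=state()['orientation']; return np.degrees(np.arctan2(2*(x*y+z*w),1-2*(y*y+z*z)))
def plan(target,yaw_t=None,grasp=True):
    """tool shift mm to bring grasp point (167 mm ahead) to target; twist deg"""
    s=state();a=np.radians(yaw());p=s['eef_pos'].copy()
    if grasp:p[2]-=.167
    d=(np.array(target)-p)*1000
    print('t',round(s['time_s'],2),'grasp pt',p.round(4),'yaw',round(np.degrees(a),2),'F',s['contact_force'].round(2),'w',round(s['gripper_width']*1000,1))
    print(' shift tool',np.round([d[0]*np.cos(a)+d[1]*np.sin(a),d[0]*np.sin(a)-d[1]*np.cos(a),-d[2]],1),
      'twist',None if yaw_t is None else round((yaw()-yaw_t+180)%360-180,1))
E
python3 -c "
from h import *
plan([.51,-.255,.24],33.5)
W=cloud(load('top0'));z=W[...,2]
m=np.zeros(z.shape,bool);m[145:215,235:285]=1
m&=(z>.235)&(z<.26)&(W[...,0]>.565)&(W[...,0]<.645)
P=W[m];k=np.polyfit(P[:,0],P[:,1],1);print(k,np.degrees(np.arctan(k[0])),np.polyval(k,.544),np.median(P[:,2]))
"
```

```text
t 0.15 grasp pt [ 0.2433 -0.6296  0.2372] yaw -68.87 F [-0.49 -0.05 -0.13] w 93.0
 shift tool [-253.3 -383.8   -2.8] twist -102.4
[-0.16615266  0.26014693] -9.433665539692479 0.16975988181641 0.2486049957405686
```

{"name": "apply_moves", "arguments": {
  "commands": [
    [0,[-25,-38,0],0],
    [0,[-25,-38,0],0],
    [0,[-25,-38,0],0],
    [0,[-25,-38,0],0],
    [0,[-25,-38,0],0],
    [0,[-25,-38,0],0],
    [0,[-25,-38,0],0],
    [0,[-25,-38,0],0],
    [0,[-25,-38,0],0],
    [0,[-25,-38,0],0]
  ]
}}

```text
time_s: 1.15
eef_pos: [0.5134, -0.2493, 0.4014]
orientation: [0.822, -0.569, -0.002, -0.001]
contact_force: [1.4, -0.3, -0.5]
gripper_width: 0.0928
```

{"name": "apply_moves", "arguments": {
  "commands": [
    [0,[0,0,0],-8.5],
    [0,[0,0,0],-8.5],
    [0,[0,0,0],-8.5],
    [0,[0,0,0],-8.5],
    [0,[0,0,0],-8.5],
    [0,[0,0,0],-8.5],
    [0,[0,0,0],-8.5],
    [0,[0,0,0],-8.5],
    [0,[0,0,0],-8.5],
    [0,[0,0,0],-8.5],
    [0,[0,0,0],-8.5],
    [0,[0,0,0],-8.5],
    [0,[0,0,0],0]
  ]
}}

```text
time_s: 2.45
eef_pos: [0.5165, -0.2427, 0.3983]
orientation: [0.956, 0.294, -0.002, -0.004]
contact_force: [0.1, -0.2, 0.0]
gripper_width: 0.0932
```

```bash
python3 -c "
from h import *
plan([.5,-.26,.24],33.5)
grab('wrist','w1')
crop('w1',0,0,640,400,1.25,'w1b')
"
```

```text
t 2.45 grasp pt [ 0.5165 -0.2427  0.2313] yaw 34.18 F [ 0.1 -0.2  0. ] w 93.2
 shift tool [-23.3   5.   -8.7] twist 0.7
```

View pics/w1b.png

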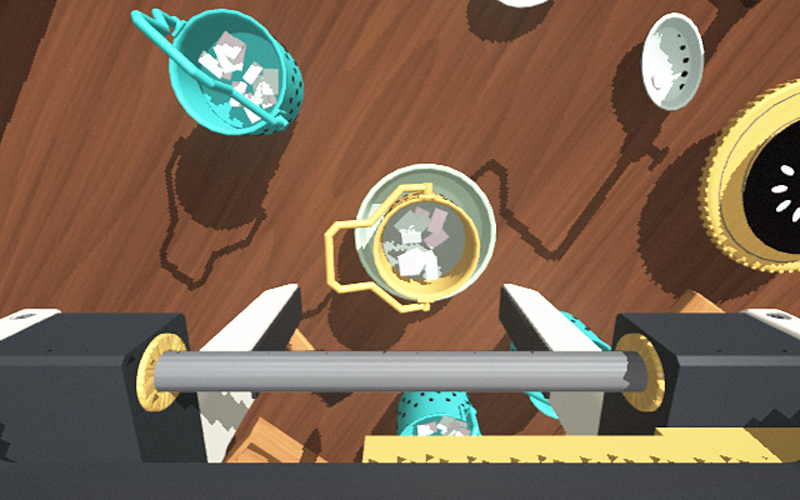

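The wrist view shows the brass basket in the dish. The crown runs from (328,232) to (335,288) in the 1.25x picture, the ears are at (430,186) and (428,306), and the crown is nearly square to the jaw axis.

```bash
cat >> h.py <<'E'
from scipy.spatial.transform import Rotation as Ro
def plan(target,yaw_t=None):
    s=state();R=Ro.from_quat(s['orientation']);g=s['eef_pos']+R.apply([0,0,.167])
    d=R.inv().apply((np.array(target)-g)*1000)
    print('t',round(s['time_s'],2),'grasp pt',g.round(4),'yaw',round(yaw(),2),'zax',R.apply([0,0,1]).round(4),'F',s['contact_force'].round(2),'w',round(s['gripper_width']*1000,1))
    print(' shift tool',d.round(1),'twist',None if yaw_t is None else round((yaw()-yaw_t+180)%360-180,1))
E
python3 - <<'E'
from h import *
c=load('w1');W=cloud(c);im=c['image'].astype(int);R,G,B=im[...,0],im[...,1],im[...,2]
roi=np.zeros(R.shape,bool);roi[130:255,255:400]=1
yel=roi&(R>120)&(B<R*.65)&(W[...,2]>.06)
z=W[...,2]
cr=yel.copy();cr[:,:]&=False;cr[185:232,260:278]=True;cr&=yel&(z>.1)
P=W[cr];print('crown n',cr.sum(),P.mean(0).round(4),np.median(P[:,2]),'maxz',np.percentile(P[:,2],95))
d=np.linalg.svd((P-P.mean(0)))[2][0] if len(P)<5000 else 0;print(d,np.degrees(np.arctan2(d[1],d[0])))
# ears
for (u0,u1,v0,v1) in [(335,350,143,155),(335,350,238,252)]:
    m=np.zeros_like(yel);m[v0:v1,u0:u1]=1;m&=yel;Q=W[m];print('ear',m.sum(),Q.mean(0).round(4),Q[:,2].max().round(3))
import scipy.optimize as so
m=yel&(z>.075)&(z<.087);P=W[m]
f=lambda p:np.hypot(P[:,0]-p[0],P[:,1]-p[1])-p[2]
r=so.least_squares(f,[.538,-.237,.042],loss='soft_l1',f_scale=.001);print('rim',r.x)
gr=roi&(G>R)&(z>.028)&(z<.04);
Q=W[gr];f=lambda p:np.hypot(Q[:,0]-p[0],Q[:,1]-p[1])-p[2]
r=so.least_squares(f,[.538,-.237,.06],loss='soft_l1',f_scale=.001);print('dish',r.x,len(Q))
np.save('wc.npy',W)
E
```

```text
crown n 320 [ 0.4776 -0.2793  0.1089] 0.1092030538362029 maxz 0.11060265530525237
[ 0.59751647 -0.80153615 -0.02266854] -53.29679078230479
ear 83 [ 0.5086 -0.1973  0.079 ] 0.083
ear 99 [ 0.5632 -0.2758  0.0806] 0.084
rim [ 0.53651337 -0.23738888  0.04127735]
dish [ 0.53788213 -0.23543792  0.06225653] 1432
```

```bash
python3 -c "
from h import *
plan([.4775,-.2795,.118],35.5)
"
```

```text
t 2.5 grasp pt [ 0.5154 -0.2416  0.2313] yaw 33.88 zax [-0.0062  0.0069 -1.    ] F [0.89 0.6  0.22] w 92.7
 shift tool [-52.5  11.4 113.3] twist -1.6
```

{"name": "apply_moves", "arguments": {
  "commands": [
    [0,[-26,6,20],-1.6],
    [0,[-26,6,20],0],
    [0,[0,0,20],0],
    [0,[0,0,20],0],
    [0,[0,0,0],0]
  ]
}}

```text
time_s: 3.0
eef_pos: [0.4785, -0.2828, 0.3159]
orientation: [0.956, 0.293, -0.002, -0.004]
contact_force: [-0.0, 0.8, 0.5]
gripper_width: 0.0929
```

```bash
python3 -c "
from h import *
plan([.4775,-.2795,.118],35.5)
grab('wrist','w2');crop('w2',0,0,640,400,1.25,'w2b')
"
```

```text
t 3.0 grasp pt [ 0.4777 -0.2817  0.1489] yaw 34.11 zax [-0.0052  0.0064 -1.    ] F [-0.02  0.81  0.49] w 92.9
 shift tool [ 1.1 -1.7 30.9] twist -1.4
```

View pics/w2b.png

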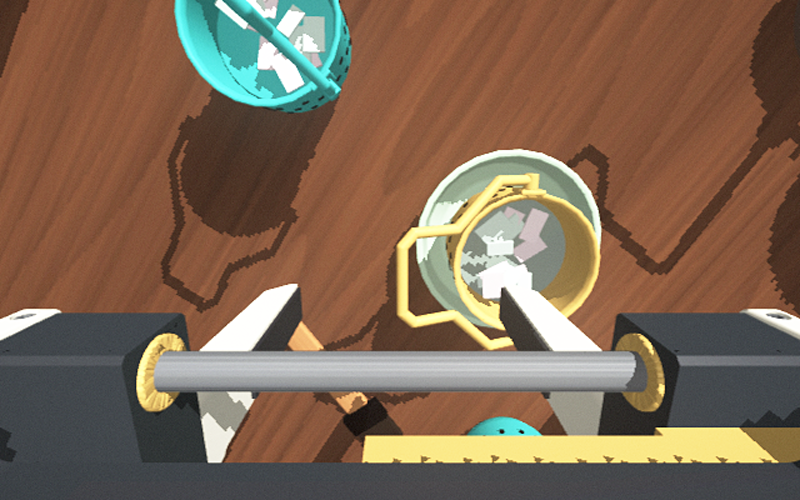

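The crown is centred between the fingers at column 403 (1.25x picture), so I can descend.

{"name": "apply_moves", "arguments": {
  "commands": [
    [0,[0.5,-1,10],-1.4],
    [0,[0.5,-0.5,12],0],
    [0,[0,0,9],0],
    [0,[0,0,0],0]
  ]
}}

```text
time_s: 3.45
eef_pos: [0.4794, -0.2805, 0.287]
orientation: [0.952, 0.305, 0.0, -0.002]
contact_force: [0.0, -0.9, 0.5]
gripper_width: 0.0931
```

```bash
python3 -c "
from h import *
plan([.4775,-.2795,.118],35.5)
grab('wrist','w3');crop('w3',0,0,640,400,1.25,'w3b')
c=load('w3');W=cloud(c)
for (u,v) in [(325,230),(325,240),(325,250),(328,235),(332,240)]: print(u,v,W[v,u].round(4))
"
```

```text
t 3.45 grasp pt [ 0.4793 -0.2799  0.12  ] yaw 35.48 zax [-8.0e-04  3.7e-03 -1.0e+00] F [ 0.04 -0.95  0.54] w 93.1
 shift tool [-1.2 -1.4  2. ] twist -0.0
325 230 [ 0.5005 -0.3029 -0.0006]
325 240 [ 5.061e-01 -3.107e-01  1.000e-04]
325 250 [ 5.122e-01 -3.191e-01 -2.000e-04]
328 235 [ 0.5054 -0.3049  0.0006]
332 240 [ 0.5117 -0.3071 -0.0006]
```

View pics/w3b.png

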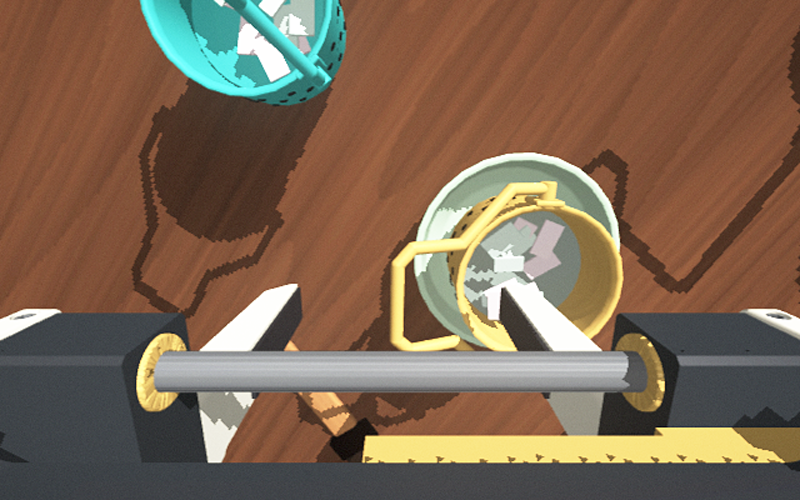

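```bash
python3 -c "
from h import *
c=load('w3');W=cloud(c)
for v in (205,215,225,235,245,255,262,268):
  print(v,[(u,W[v,u].round(4).tolist()) for u in range(310,330) if W[v,u,2]>.09][1:4:2])
"
```

```text
205 [(318, [0.4637, -0.2613, 0.1073]), (320, [0.4644, -0.2604, 0.1085])]
215 [(314, [0.4649, -0.2668, 0.1091]), (316, [0.4657, -0.2659, 0.1098])]
225 [(314, [0.4681, -0.2713, 0.1098]), (316, [0.4692, -0.2709, 0.1088])]
235 [(314, [0.4716, -0.2763, 0.1091]), (316, [0.4725, -0.2756, 0.1091])]
245 [(314, [0.4749, -0.281, 0.1096]), (316, [0.4758, -0.2802, 0.1098])]
255 [(314, [0.4786, -0.2861, 0.109]), (316, [0.4793, -0.2851, 0.1099])]
262 [(314, [0.4808, -0.2892, 0.1101]), (316, [0.4818, -0.2887, 0.1097])]
268 [(313, [0.483, -0.2934, 0.1083]), (315, [0.4835, -0.2922, 0.1095])]
```

{"name": "apply_moves", "arguments": {
  "commands": [
    [0,[-2.5,-2,3],0],
    [0,[0,0,0],0],
    [150,[0,0,0],0],
    [150,[0,0,0],0],
    [150,[0,0,0],0],
    [150,[0,0,0],0]
  ],
  "newtons": 5
}}

```text
time_s: 4.1
eef_pos: [0.4763, -0.2805, 0.286]
orientation: [0.953, 0.305, 0.001, -0.001]
contact_force: [0.0, -0.0, -0.7]
gripper_width: 0.0653
```

```bash
python3 -c "
from h import *
plan([.476,-.279,.117],35.5)
grab('wrist','w4');crop('w4',0,0,640,400,1.25,'w4b')
"
```

```text
t 4.1 grasp pt [ 0.4765 -0.2801  0.119 ] yaw 35.46 zax [ 0.0013  0.0023 -1.    ] F [ 0.01 -0.02 -0.75] w 65.3
 shift tool [ 0.2 -1.2  2. ] twist -0.0
```

View pics/w4b.png

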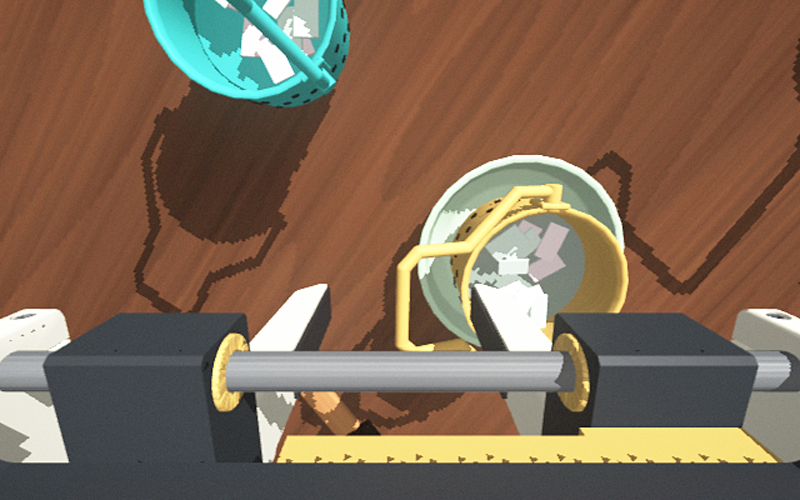

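{"name": "apply_moves", "arguments": {
  "commands": [
    [255,[0.3,-1,2],0],
    [255,[0,0,0],0],
    [255,[0,0,0],0],
    [255,[0,0,0],0],
    [255,[0,0,0],0],
    [255,[0,0,0],0],
    [255,[0,0,0],0],
    [255,[0,0,0],0],
    [255,[0,0,0],0],
    [255,[0,0,0],0],
    [255,[0,0,0],0]
  ],
  "newtons": 5
}}

```text
time_s: 5.25
eef_pos: [0.4761, -0.2794, 0.2839]
orientation: [0.953, 0.304, 0.001, -0.001]
contact_force: [0.8, 0.9, -0.0]
gripper_width: 0.0056
```

```bash
python3 -c "
from h import *
plan([.476,-.279,.117],35.5)
grab('wrist','w5');crop('w5',0,0,640,400,1.25,'w5b')
"
```

```text
t 5.25 grasp pt [ 0.4764 -0.279   0.1169] yaw 35.45 zax [ 0.0018  0.0024 -1.    ] F [ 0.77  0.85 -0.01] w 5.6
 shift tool [-0.3 -0.2 -0.1] twist -0.0
```

View pics/w5b.png

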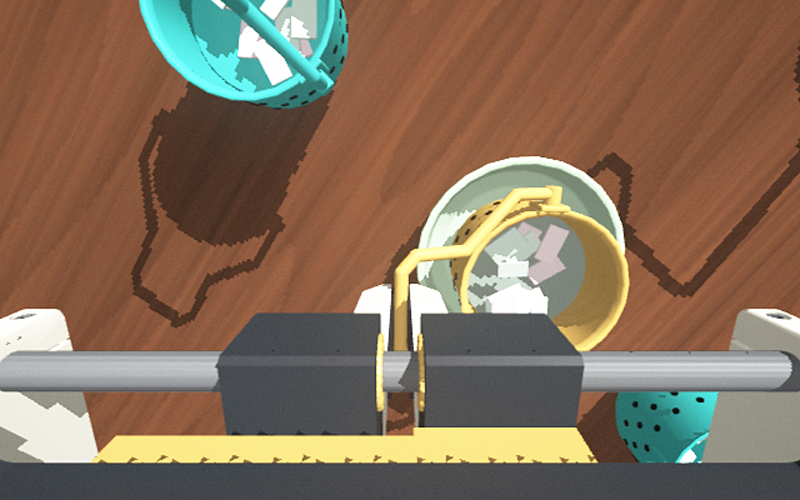

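{"name": "apply_moves", "arguments": {
  "commands": [
    [255,[2,0,-4.1],0],
    [255,[2.2,0,-4.1],0],
    [255,[2.5,0,-3.9],0],
    [255,[2.6,0,-3.7],0],
    [255,[2.9,0,-3.6],0],
    [255,[3.1,0,-3.4],0],
    [255,[3.3,0,-3.2],0],
    [255,[3.5,0,-3],0],
    [255,[0,0,0],0]
  ],
  "newtons": 5
}}

```text
time_s: 6.2
eef_pos: [0.4957, -0.2655, 0.316]
orientation: [0.953, 0.304, 0.001, -0.001]
contact_force: [-1.4, -1.8, 1.2]
gripper_width: 0.0056
```

```bash
python3 -c "
from h import *
# theta .69
d=np.array([-.814,-.581]);p=np.array([.536,-.2368])
for th in (.69,.575,0.): 
  q=p+d*.08*np.sin(th); plan([*q,.117+.08*(np.cos(th)-.4085)],35.5)
grab('wrist','w6');crop('w6',0,0,640,400,1.25,'w6b')
"
```

```text
t 6.2 grasp pt [ 0.496  -0.2653  0.149 ] yaw 35.45 zax [ 0.0016  0.0016 -1.    ] F [-1.4  -1.81  1.23] w 5.6
 shift tool [-1.8  0.1  3. ] twist -0.0
t 6.2 grasp pt [ 0.496  -0.2653  0.149 ] yaw 35.45 zax [ 0.0016  0.0016 -1.    ] F [-1.4  -1.81  1.23] w 5.6
 shift tool [ 5.6  0.1 -2.4] twist -0.0
t 6.2 grasp pt [ 0.496  -0.2653  0.149 ] yaw 35.45 zax [ 0.0016  0.0016 -1.    ] F [-1.4  -1.81  1.23] w 5.6
 shift tool [ 49.2   0.  -15.2] twist -0.0
```

View pics/w6b.png

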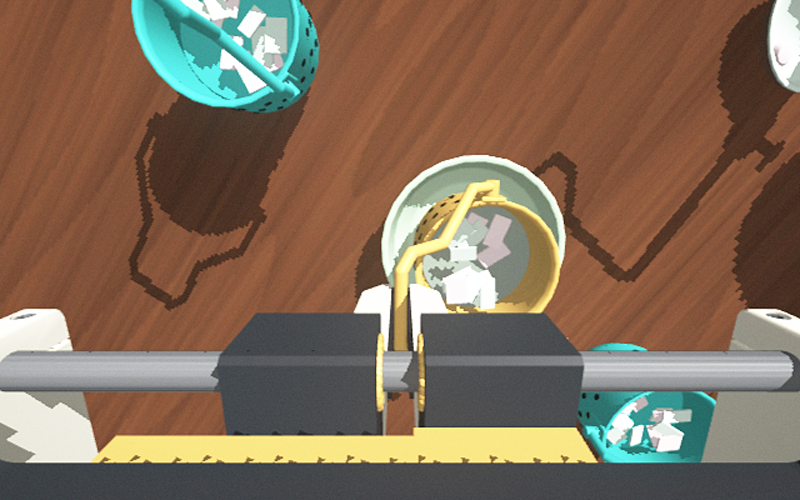

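{"name": "apply_moves", "arguments": {
  "commands": [
    [255,[5,0,-2],0],
    [255,[5.2,0,-2.3],0],
    [255,[4.5,0,-2.2],0],
    [255,[4.6,0,-2],0],
    [255,[4.7,0,-1.7],0],
    [255,[4.8,0,-1.4],0],
    [255,[4.8,0,-1.1],0],
    [255,[4.9,0,-0.7],0],
    [255,[0,0,0],0]
  ],
  "newtons": 5
}}

```text
time_s: 7.15
eef_pos: [0.5298, -0.2413, 0.331]
orientation: [0.953, 0.305, 0.001, -0.0]
contact_force: [-0.9, -0.9, 2.7]
gripper_width: 0.0056
```

```bash
python3 -c "
from h import *
d=np.array([-.814,-.581]);p=np.array([.536,-.2368])
for th in (.124,0.): 
  q=p+d*.08*np.sin(th); plan([*q,.117+.08*(np.cos(th)-.4085)],35.5)
grab('wrist','w7');crop('w7',0,0,640,400,1.25,'w7b')
"
```

```text
t 7.15 grasp pt [ 0.5301 -0.2411  0.164 ] yaw 35.46 zax [ 0.0018  0.0011 -1.    ] F [-0.92 -0.87  2.66] w 5.6
 shift tool [-2.6 -0.1  0.3] twist -0.0
t 7.15 grasp pt [ 0.5301 -0.2411  0.164 ] yaw 35.46 zax [ 0.0018  0.0011 -1.    ] F [-0.92 -0.87  2.66] w 5.6
 shift tool [ 7.3 -0.1 -0.3] twist -0.0
```

View pics/w7b.png

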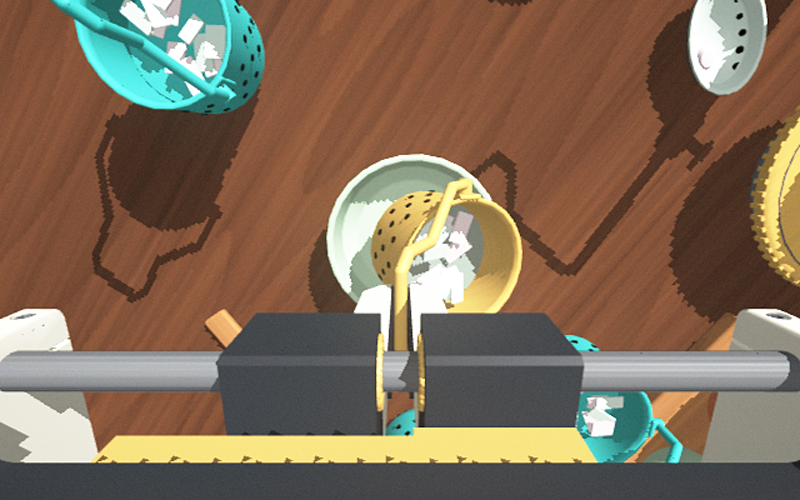

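```bash
python3 -c "
from h import *
grab('scene','s7');crop('s7',220,130,330,220,7,'s7b')
W=cloud(load('w7'))
for u,v in [(345,160),(368,148),(415,200),(395,240),(310,200),(325,160),(330,125),(265,180)]: print(u,v,W[v,u].round(4))
"
```

```text
345 160 [ 0.5233 -0.1991  0.0733]
368 148 [ 0.5275 -0.1817  0.0993]
415 200 [ 0.5896 -0.1923  0.0715]
395 240 [ 0.5978 -0.2288  0.0729]
310 200 [ 0.519  -0.2405  0.0777]
325 160 [ 0.5127 -0.2105  0.0502]
330 125 [ 0.4997 -0.1844  0.0352]
265 180 [ 0.4798 -0.2593  0.0349]
```

View pics/s7b.png

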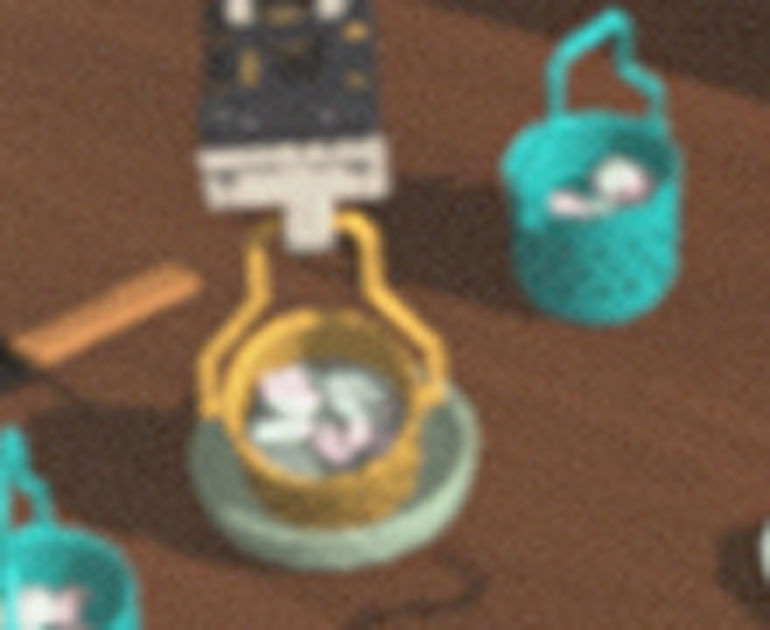

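```bash
python3 - <<'E'
from h import *
for tag,roi_ in [('w6',(300,460,140,260)),('w7',(300,430,140,262))]:
    c=load(tag);W=cloud(c);im=c['image'].astype(int);R,G,B=im[...,0],im[...,1],im[...,2]
    u0,u1,v0,v1=roi_
    roi=np.zeros(R.shape,bool);roi[v0:v1,u0:u1]=1
    z=W[...,2]
    m=roi&(R>120)&(B<R*.65)&(z>.04)&(z<.10)
    P=W[m]
    # z range by position along basket x dir
    s=P[:,:2]@np.array([.814,.581]); t=P[:,:2]@np.array([.581,-.814])
    for a in np.arange(np.floor(s.min()*100)/100,s.max(),.01):
        k=(s>=a)&(s<a+.01)
        if k.sum()>5: print(tag,round(a,3),k.sum(),'z99',np.percentile(P[k,2],[50,97]).round(4),'t',t[k].min().round(3),t[k].max().round(3))
E
```

```text
w6 0.25 61 z99 [0.0825 0.0839] t 0.496 0.514
w6 0.26 290 z99 [0.0706 0.0832] t 0.476 0.528
w6 0.27 219 z99 [0.0686 0.0826] t 0.46 0.538
w6 0.28 202 z99 [0.0609 0.0991] t 0.452 0.543
w6 0.29 257 z99 [0.0807 0.0925] t 0.452 0.544
w6 0.3 207 z99 [0.0805 0.0839] t 0.452 0.544
w6 0.31 169 z99 [0.061 0.082] t 0.464 0.542
w6 0.32 478 z99 [0.0643 0.0813] t 0.467 0.539
w6 0.33 1454 z99 [0.0678 0.0811] t 0.475 0.532
w6 0.34 158 z99 [0.0803 0.0815] t 0.488 0.521
w7 0.27 298 z99 [0.059  0.0702] t 0.479 0.531
w7 0.28 668 z99 [0.075  0.0921] t 0.47 0.527
w7 0.29 453 z99 [0.082  0.0977] t 0.466 0.495
w7 0.3 340 z99 [0.0829 0.0991] t 0.464 0.483
w7 0.31 112 z99 [0.0735 0.096 ] t 0.464 0.476
w7 0.32 243 z99 [0.0882 0.0991] t 0.452 0.544
w7 0.33 313 z99 [0.0687 0.0889] t 0.453 0.544
w7 0.34 636 z99 [0.0592 0.0815] t 0.465 0.542
w7 0.35 1224 z99 [0.0579 0.0776] t 0.468 0.539
w7 0.36 768 z99 [0.0702 0.0745] t 0.477 0.533
w7 0.37 9 z99 [0.0706 0.071 ] t 0.501 0.512
```

The wrist picture shows the basket tipping: its ears are at (462,190), well right of the crown at column 400. The bail stopped turning at about 0.65 rad and the basket followed. I'll back up along the same path to set it flat, then release and push the crown with a loose cage instead.

{"name": "apply_moves", "arguments": {
  "commands": [
    [255,[-4.9,0,0.8],0],
    [255,[-4.8,0,1.1],0],
    [255,[-4.8,0,1.4],0],
    [255,[-4.7,0,1.7],0],
    [255,[-4.6,0,2],0],
    [255,[-4.5,0,2.2],0],
    [255,[-5,0,2.4],0],
    [255,[0,0,0],0]
  ],
  "newtons": 5
}}

```text
time_s: 8.05
eef_pos: [0.4989, -0.2632, 0.3172]
orientation: [0.953, 0.304, 0.0, -0.001]
contact_force: [-0.9, 0.5, 0.7]
gripper_width: 0.0057
```

```bash
cat >> h.py <<'E'
def bk(tag,roi_,dirx=(.814,.581)):
    c=load(tag);W=cloud(c);im=c['image'].astype(int);R,G,B=im[...,0],im[...,1],im[...,2]
    u0,u1,v0,v1=roi_;dx=np.array(dirx);dy=np.array([dx[1],-dx[0]])
    roi=np.zeros(R.shape,bool);roi[v0:v1,u0:u1]=1;z=W[...,2]
    m=roi&(R>120)&(B<R*.65)&(z>.045)&(z<.115);P=W[m];s=P[:,:2]@dx;t=P[:,:2]@dy
    for a in np.arange(np.floor(s.min()*100)/100,s.max(),.01):
        k=(s>=a)&(s<a+.01)
        if k.sum()>5: print(tag,round(a,3),k.sum(),'z50/97',np.percentile(P[k,2],[50,97]).round(4),'t',t[k].min().round(3),t[k].max().round(3))
    return W
E
python3 -c "
from h import *
plan([.496,-.2653,.149],35.5)
grab('wrist','w8');crop('w8',0,0,640,400,1.25,'w8b');bk('w8',(300,460,140,260))
"
```

```text
t 8.05 grasp pt [ 0.4989 -0.2629  0.1502] yaw 35.38 zax [ 2.0e-04  1.6e-03 -1.0e+00] F [-0.93  0.52  0.67] w 5.7
 shift tool [-3.7  0.3  1.2] twist -0.1
w8 0.26 286 z50/97 [0.0754 0.0856] t 0.479 0.526
w8 0.27 313 z50/97 [0.0825 0.1137] t 0.464 0.493
w8 0.28 250 z50/97 [0.0945 0.1095] t 0.452 0.542
w8 0.29 231 z50/97 [0.0824 0.0965] t 0.452 0.544
w8 0.3 245 z50/97 [0.0809 0.0847] t 0.452 0.544
w8 0.31 144 z50/97 [0.0786 0.0825] t 0.461 0.543
w8 0.32 411 z50/97 [0.0634 0.0814] t 0.466 0.539
w8 0.33 1127 z50/97 [0.0659 0.0809] t 0.472 0.533
w8 0.34 605 z50/97 [0.0767 0.081 ] t 0.484 0.526
```

View pics/w8b.png

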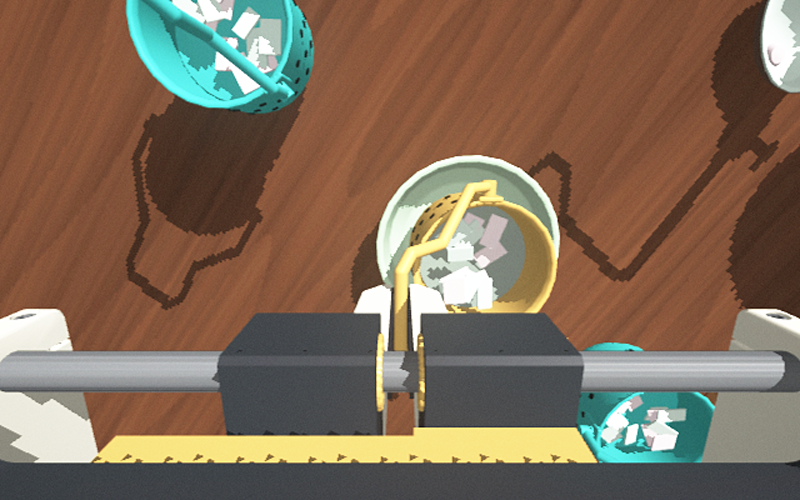

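{"name": "apply_moves", "arguments": {
  "commands": [
    [255,[-4.2,0,1.4],0],
    [200,[0,0,0],0],
    [200,[0,0,0],0],
    [200,[0,0,0],0],
    [200,[0,0,0],0]
  ],
  "newtons": 3
}}

```text
time_s: 8.6
eef_pos: [0.4958, -0.2653, 0.3158]
orientation: [0.953, 0.304, 0.001, -0.001]
contact_force: [-0.8, 0.0, 0.4]
gripper_width: 0.0198
```

```bash
python3 -c "
from h import *
plan([.496,-.2653,.149],35.5)
grab('wrist','w9');crop('w9',0,0,640,400,1.25,'w9b');W=bk('w9',(300,460,140,260))
for v in (215,225,235,245):
  print(v,[(u,W[v,u].round(4).tolist()) for u in range(300,340) if W[v,u,2]>.09][1::2])
"
```

```text
t 8.6 grasp pt [ 0.4959 -0.2649  0.1488] yaw 35.41 zax [ 9.0e-04  2.2e-03 -1.0e+00] F [-0.82  0.01  0.37] w 19.8
 shift tool [-0.2  0.3 -0.2] twist -0.1
w9 0.25 128 z50/97 [0.0805 0.0819] t 0.492 0.522
w9 0.26 293 z50/97 [0.0744 0.1119] t 0.474 0.527
w9 0.27 308 z50/97 [0.0809 0.1126] t 0.46 0.49
w9 0.28 152 z50/97 [0.0962 0.1043] t 0.452 0.469
w9 0.29 248 z50/97 [0.0806 0.0911] t 0.452 0.545
w9 0.3 176 z50/97 [0.0799 0.0833] t 0.452 0.544
w9 0.31 186 z50/97 [0.0609 0.0818] t 0.465 0.542
w9 0.32 478 z50/97 [0.0648 0.0814] t 0.469 0.538
w9 0.33 1350 z50/97 [0.0702 0.0814] t 0.477 0.531
w9 0.34 41 z50/97 [0.0806 0.0815] t 0.494 0.517
215 [(318, [0.483, -0.2501, 0.1397]), (320, [0.4839, -0.2495, 0.1396]), (322, [0.4848, -0.2489, 0.1394]), (324, [0.4856, -0.2481, 0.1402]), (326, [0.4868, -0.2479, 0.1382]), (328, [0.4879, -0.2476, 0.1372])]
225 [(316, [0.4855, -0.2554, 0.1394]), (318, [0.4863, -0.2547, 0.1399]), (320, [0.487, -0.2537, 0.1409]), (322, [0.4878, -0.253, 0.1412]), (324, [0.4887, -0.2525, 0.1408])]
235 [(301, [0.4823, -0.2653, 0.1385]), (303, [0.4841, -0.2663, 0.1338]), (316, [0.4887, -0.2599, 0.1401]), (318, [0.4892, -0.2588, 0.1417]), (320, [0.4902, -0.2583, 0.1411]), (322, [0.4911, -0.2576, 0.1414]), (324, [0.4922, -0.2574, 0.1402]), (338, [0.5, -0.2545, 0.1347])]
245 [(301, [0.4829, -0.2647, 0.1524]), (303, [0.4874, -0.2711, 0.1344]), (316, [0.4922, -0.2649, 0.1398]), (318, [0.4926, -0.2635, 0.1418]), (320, [0.4937, -0.2631, 0.141]), (322, [0.4946, -0.2625, 0.141]), (324, [0.4955, -0.2619, 0.1408]), (338, [0.5034, -0.2591, 0.1357])]
```

View pics/w9b.png

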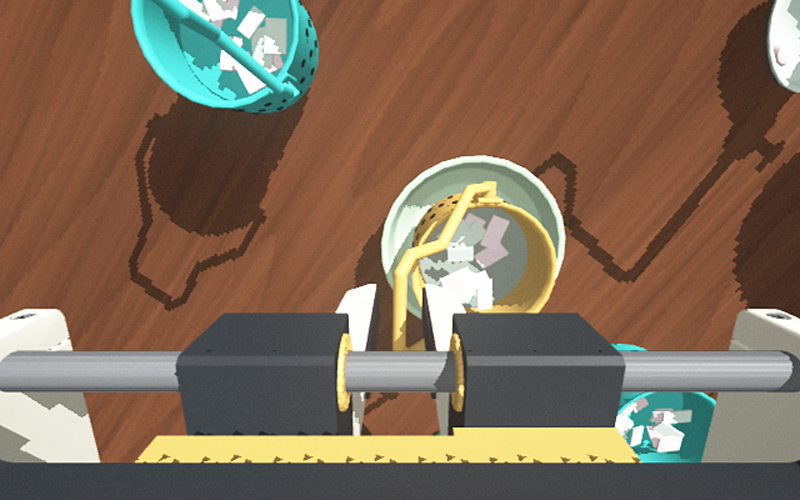

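{"name": "apply_moves", "arguments": {
  "commands": [
    [200,[3,0,0],0],
    [200,[3,0,0],0],
    [200,[2,0,-1],0],
    [200,[2,0,-1.4],0],
    [200,[2,0,-1.4],0],
    [200,[2,0,-1.3],0],
    [200,[2,0,-1.2],0],
    [200,[2,0,-1.1],0],
    [200,[2,0,-1],0],
    [200,[2,0,-1],0],
    [200,[0,0,0],0]
  ],
  "newtons": 3
}}

```text
time_s: 9.75
eef_pos: [0.5156, -0.2513, 0.3265]
orientation: [0.953, 0.304, 0.001, -0.001]
contact_force: [0.2, -0.6, 0.6]
gripper_width: 0.0201
```

```bash
python3 -c "
from h import *
plan([.496,-.2653,.149],35.5)
grab('wrist','w10');crop('w10',0,0,640,400,1.25,'w10b');W=bk('w10',(300,460,140,260))
for v in (225,235):
  print(v,[(u,W[v,u].round(4).tolist()) for u in range(306,340) if W[v,u,2]>.09][1::2])
"
```

```text
t 9.75 grasp pt [ 0.5158 -0.251   0.1595] yaw 35.43 zax [ 0.0012  0.0017 -1.    ] F [ 0.21 -0.58  0.57] w 20.1
 shift tool [-24.4   0.2  10.5] twist -0.1
w10 0.25 110 z50/97 [0.0807 0.082 ] t 0.49 0.519
w10 0.26 248 z50/97 [0.0787 0.0819] t 0.475 0.537
w10 0.27 327 z50/97 [0.0681 0.0816] t 0.468 0.544
w10 0.28 357 z50/97 [0.0751 0.1137] t 0.453 0.544
w10 0.29 171 z50/97 [0.0833 0.1035] t 0.452 0.467
w10 0.3 136 z50/97 [0.0803 0.0837] t 0.452 0.471
w10 0.31 149 z50/97 [0.0725 0.0816] t 0.465 0.54
w10 0.32 429 z50/97 [0.0702 0.0816] t 0.469 0.539
w10 0.33 977 z50/97 [0.0728 0.0816] t 0.477 0.535
w10 0.34 43 z50/97 [0.0807 0.0824] t 0.494 0.515
225 [(307, [0.501, -0.2437, 0.1521]), (309, [0.5019, -0.2431, 0.152]), (311, [0.5029, -0.2428, 0.1512]), (313, [0.5041, -0.2427, 0.1494])]
235 [(307, [0.5044, -0.2488, 0.1512]), (309, [0.5054, -0.2482, 0.1509]), (311, [0.5064, -0.2478, 0.1504]), (313, [0.5073, -0.2471, 0.1504]), (339, [0.5194, -0.2393, 0.1488])]
```

View pics/w10b.png

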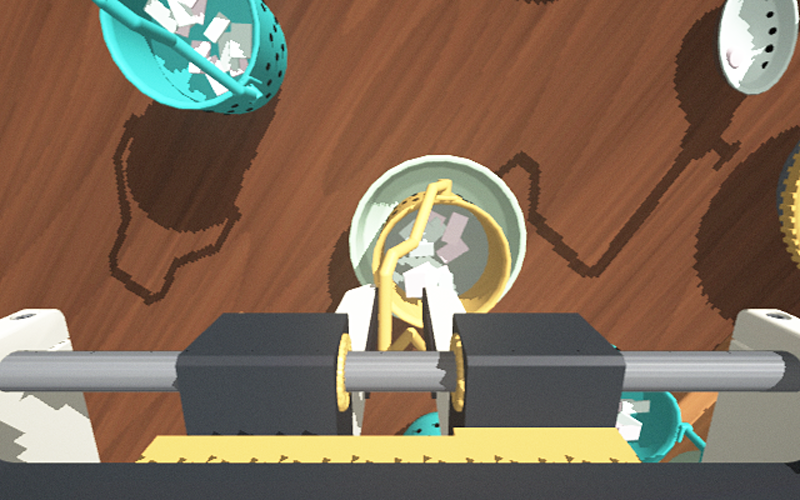

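That worked: the rim is flat (0.082 all round) and the bail is turning. I'll keep going the same way.

{"name": "apply_moves", "arguments": {
  "commands": [
    [200,[2,0,-0.9],0],
    [200,[2,0,-0.8],0],
    [200,[2.5,0,-0.8],0],
    [200,[2.5,0,-0.8],0],
    [200,[2.5,0,-0.6],0],
    [200,[2.5,0,-0.6],0],
    [200,[2.5,0,-0.5],0],
    [200,[2.5,0,-0.4],0],
    [200,[2.5,0,-0.3],0],
    [200,[2.5,0,-0.2],0],
    [200,[0,0,0],0]
  ],
  "newtons": 3
}}

```text
time_s: 10.9
eef_pos: [0.5368, -0.2361, 0.3326]
orientation: [0.953, 0.304, 0.001, -0.001]
contact_force: [-0.9, 0.1, -0.8]
gripper_width: 0.0203
```

```bash
python3 -c "
from h import *
plan([.540,-.235,.17],35.5)
grab('wrist','w11');crop('w11',0,0,640,400,1.25,'w11b');W=bk('w11',(280,460,140,260))
for v in (225,235):
  print(v,[(u,W[v,u].round(4).tolist()) for u in range(306,340) if W[v,u,2]>.09][1::2])
"
```

```text
t 10.9 grasp pt [ 0.537  -0.2358  0.1656] yaw 35.43 zax [ 9.e-04  2.e-03 -1.e+00] F [-0.85  0.06 -0.76] w 20.3
 shift tool [ 2.9  1.1 -4.4] twist -0.1
w11 0.26 121 z50/97 [0.0564 0.0811] t 0.475 0.531
w11 0.27 102 z50/97 [0.0802 0.0819] t 0.468 0.533
w11 0.28 92 z50/97 [0.0801 0.0817] t 0.464 0.47
w11 0.29 276 z50/97 [0.0788 0.1139] t 0.452 0.548
w11 0.3 355 z50/97 [0.0769 0.1051] t 0.452 0.548
w11 0.31 202 z50/97 [0.0722 0.0815] t 0.466 0.547
w11 0.32 115 z50/97 [0.0799 0.0819] t 0.469 0.532
w11 0.33 602 z50/97 [0.075  0.0817] t 0.477 0.529
w11 0.34 44 z50/97 [0.081  0.0819] t 0.496 0.515
225 [(308, [0.5224, -0.2277, 0.1596]), (310, [0.5233, -0.2273, 0.1591]), (312, [0.5243, -0.2269, 0.1584])]
235 [(307, [0.5254, -0.233, 0.1588]), (309, [0.5262, -0.2324, 0.1588]), (311, [0.5272, -0.2319, 0.1584]), (313, [0.5283, -0.2316, 0.1572]), (339, [0.5403, -0.2239, 0.1557])]
```

View pics/w11b.png

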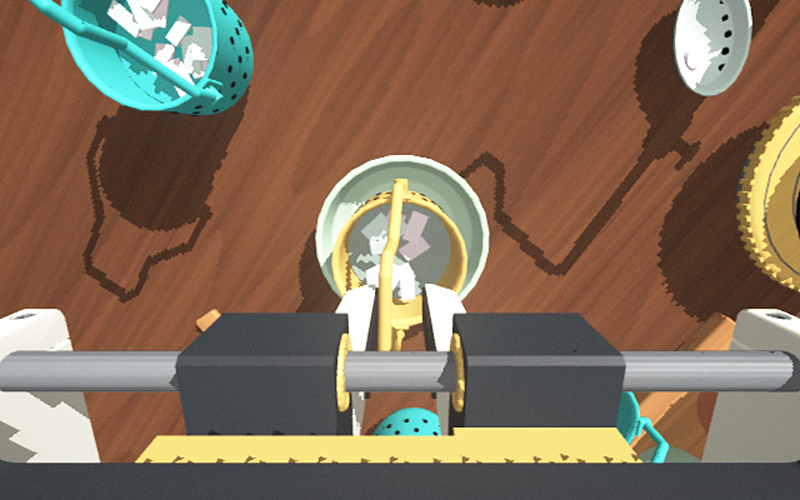

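```bash
cat >> h.py <<'E'
def ears(tag,roi_,tc=.498,dx=(.814,.581)):
    import scipy.optimize as so
    c=load(tag);W=cloud(c);im=c['image'].astype(int);R,G,B=im[...,0],im[...,1],im[...,2]
    u0,u1,v0,v1=roi_;dx=np.array(dx);dy=np.array([dx[1],-dx[0]])
    roi=np.zeros(R.shape,bool);roi[v0:v1,u0:u1]=1;z=W[...,2]
    m=roi&(R>120)&(B<R*.65);s=W[...,:2]@dx;t=W[...,:2]@dy
    for lo,hi in [(-.06,-.0455),(.0455,.06)]:
        k=m&(t-tc>lo)&(t-tc<hi)&(z>.068)&(z<.09)
        if k.sum(): print('ear',k.sum(),'s',s[k].mean().round(4),s[k].min().round(4),s[k].max().round(4),'t',t[k].mean().round(4))
    k=m&(z>.079)&(z<.0835)&(np.abs(t-tc)<.046);P=np.c_[s[k],t[k]]
    f=lambda p:np.hypot(P[:,0]-p[0],P[:,1]-p[1])-p[2]
    r=so.least_squares(f,[.299,tc,.042],loss='soft_l1',f_scale=.001);print('rim s,t,r',r.x.round(4),len(P))
E
python3 -c "
from h import *
for t in ('w9','w10','w11'): ears(t,(270,460,130,262))
"
```

```text
ear 11 s 0.2993 0.296 0.3031 t 0.4522
rim s,t,r [0.2987 0.5049 0.0411] 1081
ear 9 s 0.2996 0.2973 0.3018 t 0.4522
ear 14 s 0.2848 0.2797 0.2878 t 0.5452
rim s,t,r [0.2988 0.5052 0.0412] 1042
ear 10 s 0.2998 0.2964 0.3033 t 0.4522
ear 146 s 0.3025 0.2941 0.3134 t 0.545
rim s,t,r [0.2992 0.5049 0.0407] 805
```

{"name": "apply_moves", "arguments": {
  "commands": [
    [200,[2,0,-0.2],0],
    [200,[2,0,0],0],
    [200,[2,0,0],0],
    [200,[0.3,0,0],0],
    [200,[0,0,0],0]
  ],
  "newtons": 3
}}

```text
time_s: 11.45
eef_pos: [0.5422, -0.2323, 0.3328]
orientation: [0.953, 0.304, 0.001, -0.001]
contact_force: [-0.3, -1.0, -0.3]
gripper_width: 0.0204
```

```bash
python3 -c "
from h import *
plan([.540,-.235,.17],35.5)
g=np.array([1,1]);grab('wrist','w12');ears('w12',(270,460,130,262));W=cloud(load('w12'))
for v in (215,225,235,245):
  print(v,[(u,W[v,u].round(4).tolist(),(W[v,u,:2]@[.814,.581]).round(4)) for u in range(306,330) if W[v,u,2]>.09])
"
```

```text
t 11.45 grasp pt [ 0.5423 -0.232   0.1658] yaw 35.42 zax [ 7.0e-04  2.1e-03 -1.0e+00] F [-0.27 -0.99 -0.27] w 20.4
 shift tool [-3.7  1.1 -4.2] twist -0.1
ear 9 s 0.2999 0.2969 0.303 t 0.4522
ear 107 s 0.3067 0.3007 0.3183 t 0.5449
rim s,t,r [0.2991 0.5051 0.0409] 706
215 [(306, [0.5243, -0.221, 0.156], np.float64(0.2983)), (307, [0.5245, -0.2204, 0.1572], np.float64(0.2989)), (308, [0.5248, -0.2199, 0.1578], np.float64(0.2995)), (309, [0.5254, -0.2198, 0.1571], np.float64(0.3)), (310, [0.5259, -0.2196, 0.1565], np.float64(0.3005)), (311, [0.5264, -0.2193, 0.1564], np.float64(0.301)), (312, [0.5269, -0.2191, 0.156], np.float64(0.3016)), (313, [0.5274, -0.219, 0.1553], np.float64(0.3021))]
225 [(306, [0.5268, -0.2243, 0.1603], np.float64(0.2985)), (307, [0.5274, -0.2244, 0.1591], np.float64(0.2989)), (308, [0.5278, -0.2241, 0.1592], np.float64(0.2995)), (309, [0.5283, -0.2238, 0.1592], np.float64(0.3)), (310, [0.5288, -0.2237, 0.1584], np.float64(0.3005)), (311, [0.5293, -0.2234, 0.1585], np.float64(0.3011)), (312, [0.5296, -0.2229, 0.159], np.float64(0.3016)), (313, [0.5303, -0.2231,
[... 190 characters left out ...]
)), (309, [0.5316, -0.2285, 0.159], np.float64(0.2999)), (310, [0.5319, -0.2279, 0.1598], np.float64(0.3005)), (311, [0.5326, -0.228, 0.1586], np.float64(0.301)), (312, [0.5331, -0.2279, 0.158], np.float64(0.3015)), (313, [0.5337, -0.2278, 0.1574], np.float64(0.3021))]
245 [(306, [0.5339, -0.2348, 0.1574], np.float64(0.2982)), (307, [0.534, -0.2338, 0.1592], np.float64(0.2988)), (308, [0.5344, -0.2335, 0.1592], np.float64(0.2993)), (309, [0.535, -0.2335, 0.1584], np.float64(0.2999)), (310, [0.5353, -0.2329, 0.1591], np.float64(0.3004)), (311, [0.5358, -0.2326, 0.159], np.float64(0.301)), (312, [0.5364, -0.2326, 0.1582], np.float64(0.3015)), (313, [0.5372, -0.2328, 0.157], np.float64(0.302))]
```

The bail is upright: crown s 0.2994 against the basket axis at 0.2992, with the rim still flat. Next I clear the crown, rise, open and turn 90° to pinch the legs.

{"name": "apply_moves", "arguments": {
  "commands": [
    [200,[-3.5,0,0],0],
    [200,[-3.5,0,0],0],
    [200,[0,0,-5],0],
    [200,[0,0,-10],0],
    [200,[0,0,-15],0],
    [200,[0,0,-20],0],
    [100,[0,0,-15],0],
    [0,[0,0,0],0]
  ],
  "newtons": 3
}}

```text
time_s: 12.3
eef_pos: [0.5356, -0.237, 0.4048]
orientation: [0.953, 0.304, 0.001, -0.0]
contact_force: [0.6, -0.7, 0.9]
gripper_width: 0.032
```

{"name": "apply_moves", "arguments": {
  "commands": [
    [0,[0,0,0],8.5],
    [0,[0,0,0],8.5],
    [0,[0,0,0],8.5],
    [0,[0,0,0],8.5],
    [0,[0,0,0],8.5],
    [0,[0,0,0],8.5],
    [0,[0,0,0],8.5],
    [0,[0,0,0],8.5],
    [0,[0,0,0],8.5],
    [0,[0,0,0],8.5],
    [0,[0,0,0],5],
    [0,[0,0,0],0]
  ]
}}

```text
time_s: 13.5
eef_pos: [0.5357, -0.2365, 0.4018]
orientation: [0.882, -0.471, -0.0, -0.001]
contact_force: [-0.4, 0.4, 0.5]
gripper_width: 0.0928
```

```bash
python3 -c "
from h import *
plan([.5371,-.2371,.145],-54.5)
grab('wrist','w13');crop('w13',0,0,640,400,1.25,'w13b')
"
```

```text
t 13.5 grasp pt [ 0.5358 -0.2361  0.2348] yaw -56.15 zax [ 4.0e-04  2.6e-03 -1.0e+00] F [-0.43  0.37  0.52] w 92.8
 shift tool [ 1.8 -0.4 89.8] twist -1.7
```

View pics/w13b.png

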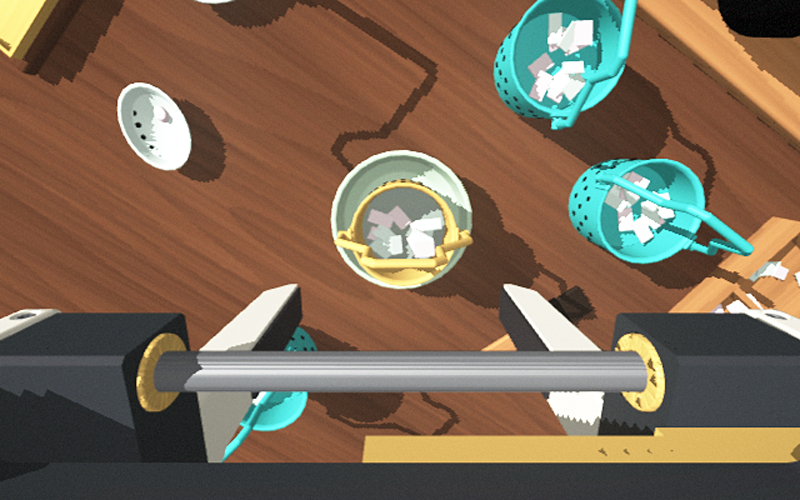

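The basket stands square in the dish with the bail upright. In the 1.25x picture the crown runs (367,263)–(438,263) and the ears are at (340,240) and (465,240).

```bash
python3 - <<'E'
from h import *
c=load('w13');W=cloud(c);im=c['image'].astype(int);R,B=im[...,0],im[...,2];z=W[...,2]
m=np.zeros(R.shape,bool);m[180:230,270:385]=1;m&=(R>110)&(B<R*.7)
k=m&(z>.148)&(z<.166);P=W[k];print(k.sum(),P.mean(0).round(4),np.percentile(P[:,2],[50,95]).round(4))
d=np.linalg.svd(P[:,:2]-P[:,:2].mean(0),full_matrices=False)[2][0];print('crown dir',np.degrees(np.arctan2(d[1],d[0])),np.ptp(P[:,:2]@d))
q=P[:,:2]@d;print('mid',(P[:,:2].mean(0)+d*((q.max()+q.min())/2-q.mean())).round(4))
t=W[...,:2]@np.array([.581,-.814]);s=W[...,:2]@np.array([.814,.581])
k=m&(z>.068)&(z<.095)&(np.abs(t-.505)>.0465);
for sg in(-1,1):
    kk=k&(np.sign(t-.505)==sg);print('ear',kk.sum(),W[kk].mean(0).round(4),s[kk].mean().round(4),t[kk].min().round(4),t[kk].max().round(4))
print('crown s',(P[:,:2]@[.814,.581]).mean())
E
```

```text
540 [ 0.538  -0.2382  0.1571] [0.158  0.1597]
crown dir -55.834506909001036 0.05494849521273609
mid [ 0.5379 -0.238 ]
ear 32 [ 0.5113 -0.1956  0.0827] 0.3026 0.4532 0.4585
ear 48 [ 0.566  -0.2772  0.0829] 0.2997 0.552 0.5591
crown s 0.29956852274374285
```

```bash
python3 -c "
from h import *
plan([.538,-.2378,.145],-56)"
```

```text
t 13.55 grasp pt [ 0.5358 -0.2361  0.2348] yaw -55.97 zax [ 3.0e-04  2.6e-03 -1.0e+00] F [0.11 0.18 0.56] w 93.0
 shift tool [ 2.9 -0.7 89.8] twist 0.0
```

{"name": "apply_moves", "arguments": {
  "commands": [
    [0,[2.5,-0.7,20],0],
    [0,[0.5,0,20],0],
    [0,[0,0,20],0],
    [0,[0,0,15],0],
    [0,[0,0,10],0],
    [0,[0,0,4],0],
    [0,[0,0,0],0]
  ]
}}

```text
time_s: 14.25
eef_pos: [0.5382, -0.2384, 0.3098]
orientation: [0.887, -0.462, 0.0, -0.001]
contact_force: [0.5, -0.3, -0.4]
gripper_width: 0.0927
```

```bash
python3 -c "
from h import *
plan([.538,-.2378,.145],-56)
grab('wrist','w14');crop('w14',0,0,640,400,1.25,'w14b')"
```

```text
t 14.25 grasp pt [ 0.5385 -0.2381  0.1428] yaw -55.01 zax [ 0.0016  0.002  -1.    ] F [ 0.5  -0.28 -0.44] w 92.7
 shift tool [-0.5  0.3 -2.2] twist 1.0
```

View pics/w14b.png

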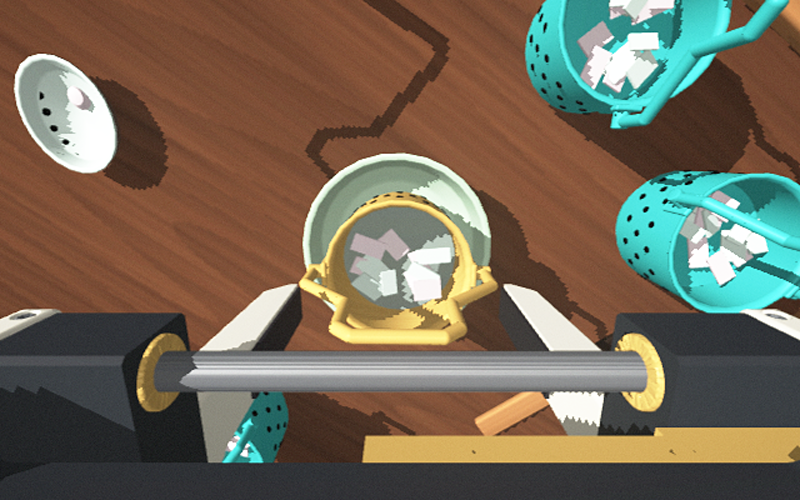

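The crown is centred between the fingers, with its middle at column 399.

{"name": "apply_moves", "arguments": {
  "commands": [
    [0,[-0.4,0.3,-2],1],
    [0,[0,0,0],0],
    [255,[0,0,0],0],
    [255,[0,0,0],0],
    [255,[0,0,0],0],
    [255,[0,0,0],0],
    [255,[0,0,0],0],
    [255,[0,0,0],0],
    [255,[0,0,0],0],
    [255,[0,0,0],0]
  ],
  "newtons": 15
}}

```text
time_s: 15.3
eef_pos: [0.5381, -0.2383, 0.3154]
orientation: [0.883, -0.47, 0.002, -0.001]
contact_force: [0.3, 0.8, 0.1]
gripper_width: 0.0556
```

```bash
python3 -c "
from h import *
plan([.538,-.2378,.145],-56)
grab('wrist','w15');crop('w15',0,0,640,400,1.25,'w15b')
grab('scene','s15');crop('s15',220,130,330,220,7,'s15b')"
```

```text
t 15.3 grasp pt [ 0.5389 -0.2383  0.1484] yaw -56.08 zax [ 5.3e-03  4.0e-04 -1.0e+00] F [0.27 0.83 0.13] w 55.6
 shift tool [-0.9  0.5  3.4] twist -0.1
```

View pics/w15b.png

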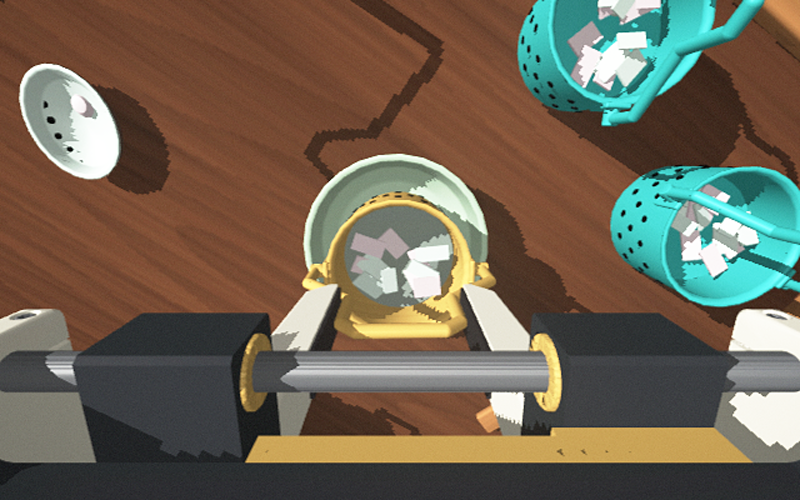

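View pics/s15b.png

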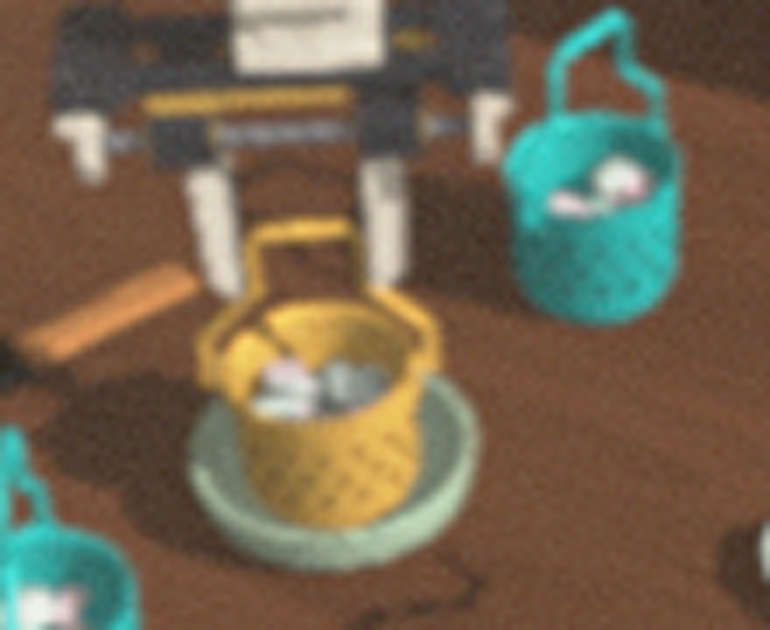

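The legs are pinched at 55.6 mm (56 mm nominal) and the bail is upright. I lift gently.

{"name": "apply_moves", "arguments": {
  "commands": [
    [255,[0,0,-2],0],
    [255,[0,0,-3],0],
    [255,[0,0,-4],0],
    [255,[0,0,-6],0],
    [255,[0,0,-8],0],
    [255,[0,0,-8],0],
    [255,[0,0,-8],0],
    [255,[0,0,-8],0],
    [255,[0,0,-5],0],
    [255,[0,0,0],0],
    [255,[0,0,0],0]
  ],
  "newtons": 15
}}

```text
time_s: 16.5
eef_pos: [0.5377, -0.2384, 0.3722]
orientation: [0.883, -0.47, 0.002, -0.001]
contact_force: [-0.7, -0.5, -2.8]
gripper_width: 0.0553
```

```bash
python3 -c "
from h import *
plan([.538,-.2378,.145],-56)
grab('wrist','w16');crop('w16',0,0,640,400,1.25,'w16b')
grab('scene','s16');crop('s16',210,100,340,210,6,'s16b')"
```

```text
t 16.5 grasp pt [ 0.5386 -0.2384  0.2052] yaw -56.08 zax [ 5.2e-03  2.0e-04 -1.0e+00] F [-0.68 -0.55 -2.84] w 55.3
 shift tool [-1.   0.4 60.2] twist -0.1
```

View pics/w16b.png

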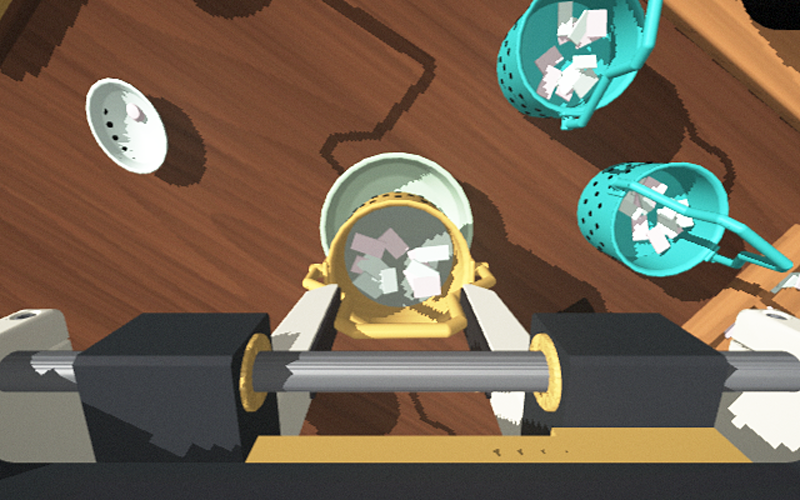

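View pics/s16b.png

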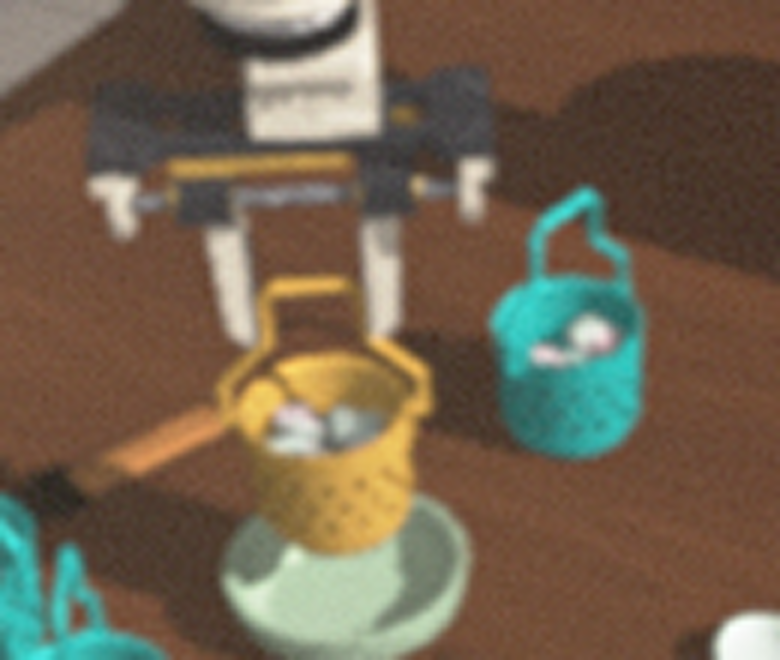

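It is lifted clear, still upright, weighing about 2.9 N, and the dish stayed put. Now I raise it further and carry it to the -x side of the hook.

{"name": "apply_moves", "arguments": {
  "commands": [
    [255,[0,0,-5],0],
    [255,[0,0,-10],0],
    [255,[0,0,-14],0],
    [255,[0,0,-14],0],
    [255,[0,0,-14],0],
    [255,[0,0,-14],0],
    [255,[0,0,-10],0],
    [255,[0,0,-5],0],
    [255,[0,0,0],0]
  ],
  "newtons": 15
}}

```text
time_s: 17.5
eef_pos: [0.5371, -0.2384, 0.4672]
orientation: [0.883, -0.47, 0.003, -0.001]
contact_force: [-0.5, 0.2, -3.1]
gripper_width: 0.0554
```

```bash
python3 -c "
from h import *
plan([.450,.186,.290],-99.4)
"
```

```text
t 17.5 grasp pt [ 0.5382 -0.2384  0.3002] yaw -56.08 zax [ 6.6e-03 -5.0e-04 -1.0e+00] F [-0.55  0.24 -3.06] w 55.4
 shift tool [-401.4 -163.6    9.4] twist 43.3
```

{"name": "apply_moves", "arguments": {
  "commands": [
    [255,[-6,-2.4,0],0],
    [255,[-12,-4.9,0],0],
    [255,[-18,-7.3,0],0],
    [255,[-22,-9,0],0],
    [255,[-24,-9.8,0],0],
    [255,[-24,-9.8,0],0],
    [255,[-24,-9.8,0],0],
    [255,[-24,-9.8,0],0],
    [255,[-24,-9.8,0],0],
    [255,[-24,-9.8,0],0],
    [255,[-24,-9.8,0],0],
    [255,[-24,-9.8,0],0],
    [255,[-24,-9.8,0],0],
    [255,[-24,-9.8,0],0],
    [255,[-24,-9.8,0],0],
    [255,[-24,-9.8,0],0],
    [255,[-18,-7.3,0],0],
    [255,[-12,-4.9,0],0],
    [255,[-6,-2.4,0],0],
    [255,[0,0,0],0]
  ],
  "newtons": 15
}}

```text
time_s: 19.5
eef_pos: [0.4319, 0.1996, 0.4595]
orientation: [0.885, -0.465, -0.002, -0.002]
contact_force: [0.5, 0.5, -3.4]
gripper_width: 0.0556
```

{"name": "apply_moves", "arguments": {
  "commands": [
    [255,[0,0,0],2],
    [255,[0,0,0],4],
    [255,[0,0,0],6],
    [255,[0,0,0],6],
    [255,[0,0,0],6],
    [255,[0,0,0],6],
    [255,[0,0,0],5],
    [255,[0,0,0],4],
    [255,[0,0,0],2],
    [255,[0,0,0],0],
    [255,[0,0,0],0]
  ],
  "newtons": 15
}}

```text
time_s: 20.6
eef_pos: [0.4294, 0.1953, 0.458]
orientation: [-0.654, 0.757, 0.002, 0.0]
contact_force: [0.7, 0.3, -3.3]
gripper_width: 0.0553
```

```bash
python3 -c "
from h import *
plan([.450,.186,.290],-99.4)
grab('wrist','w17');crop('w17',0,0,640,400,1.25,'w17b')
grab('scene','s17');crop('s17',300,80,460,280,3.5,'s17b')
grab('top','t17');crop('t17',200,140,330,280,4,'t17b')"
```

```text
t 20.6 grasp pt [0.429  0.1958 0.291 ] yaw -98.36 zax [-0.0024  0.003  -1.    ] F [ 0.66  0.34 -3.27] w 55.3
 shift tool [  6.6 -22.2   0.9] twist 1.0
```

View pics/w17b.png

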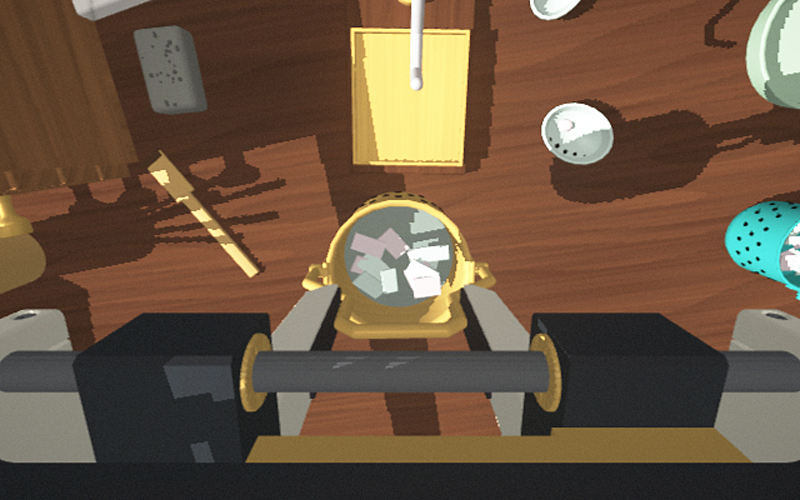

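View pics/s17b.png

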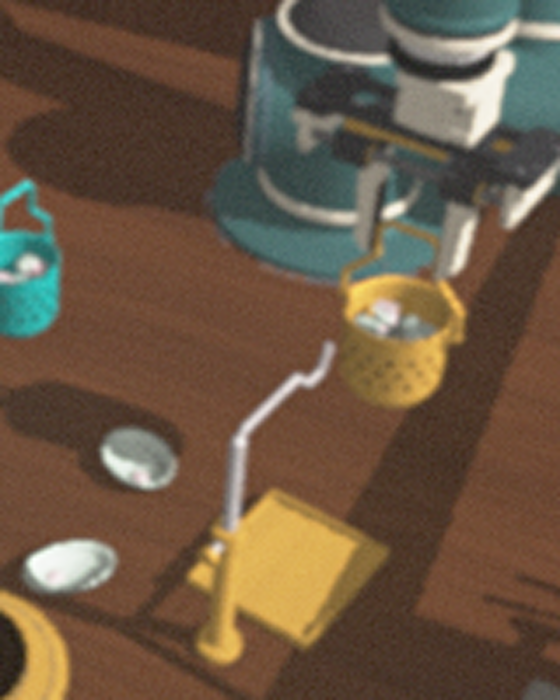

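The wrist view shows the hook arm pointing at us, with its tip at (417,83) in the 1.25x picture and the basket centred at column 400. I now measure the hook and the crown in this same view.

```bash
python3 - <<'E'
from h import *
c=load('w17');W=cloud(c);z=W[...,2]
m=np.zeros(z.shape,bool);m[0:76,315:355]=1
k=m&(z>.19)&(z<.27)
vs=np.argwhere(k)
for v in range(0,76,4):
    u=np.where(k[v])[0]
    if len(u): print(v,u.min(),u.max(),W[v,u].mean(0).round(4),W[v,u,2].max().round(4))
P=W[k];
k2=k.copy();k2&=(z>.235)
im=c['image'].astype(int);R,B=im[...,0],im[...,2]
m=np.zeros(z.shape,bool);m[240:280,262:380]=1;m&=(R>100)&(B<R*.75)&(z>.26)
P=W[m];d=np.linalg.svd(P[:,:2]-P[:,:2].mean(0),full_matrices=False)[2][0]
print('crown',m.sum(),P.mean(0).round(4),np.percentile(P[:,2],[50,95]).round(4),np.degrees(np.arctan2(d[1],d[0])))
q=P[:,:2]@d;print('mid',P[:,:2].mean(0)+d*((q.max()+q.min())/2-q.mean()))
E
```

```text
0 330 339 [0.561  0.1674 0.2407] 0.2423
4 330 339 [0.5595 0.1676 0.2391] 0.2399
8 330 339 [0.5578 0.1678 0.2378] 0.2395
12 330 339 [0.5562 0.1679 0.2364] 0.2389
16 330 339 [0.5546 0.168  0.2346] 0.2359
20 329 338 [0.5529 0.1688 0.2331] 0.2345
24 329 338 [0.5511 0.169  0.2317] 0.233
28 329 338 [0.5493 0.1692 0.2302] 0.2315
32 329 338 [0.5471 0.1695 0.2303] 0.2322
36 329 338 [0.5449 0.1698 0.2303] 0.2315
40 329 338 [0.5427 0.1701 0.2304] 0.2319
44 329 337 [0.5405 0.1707 0.2302] 0.2312
48 329 337 [0.5382 0.171  0.2305] 0.2316
52 329 337 [0.536  0.1713 0.2303] 0.2319
56 329 337 [0.5328 0.1719 0.2356] 0.2382
60 329 338 [0.5294 0.1723 0.2426] 0.2452
64 329 338 [0.5265 0.173  0.2481] 0.2498
68 329 338 [0.5243 0.1733 0.2482] 0.2497
crown 1606 [0.4293 0.1951 0.2965] [0.3002 0.3024] -97.77157579635349
mid [0.42925146 0.1948865 ]
```

View pics/t17b.png

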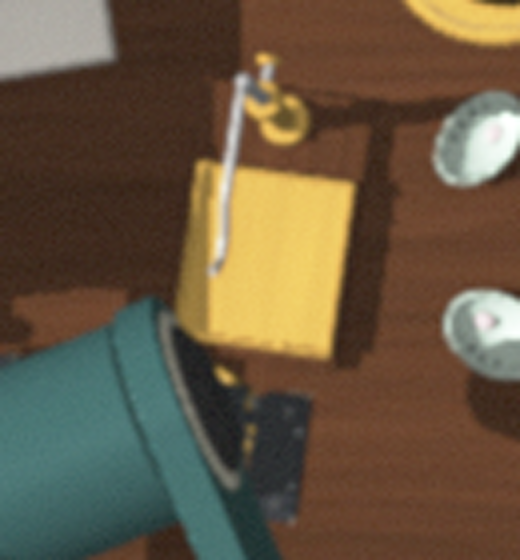

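```bash
python3 -c "
from h import *
plan([.450,.1853,.254],-99)
plan([.5425,.1702,.254],-99)
"
```

```text
t 20.75 grasp pt [0.4291 0.196  0.291 ] yaw -98.36 zax [-0.0023  0.0031 -1.    ] F [ 0.48 -0.06 -2.35] w 55.4
 shift tool [  7.6 -22.4  36.9] twist 0.6
t 20.75 grasp pt [0.4291 0.196  0.291 ] yaw -98.36 zax [-0.0023  0.0031 -1.    ] F [ 0.48 -0.06 -2.35] w 55.4
 shift tool [   9.1 -116.1   36.7] twist 0.6
```

{"name": "apply_moves", "arguments": {
  "commands": [
    [255,[2,-3,3],0.6],
    [255,[2,-4,6],0],
    [255,[2,-5,8],0],
    [255,[1.5,-5,8],0],
    [255,[0,-3,7],0],
    [255,[0,-2,4],0],
    [255,[0,0,0],0],
    [255,[0,0,0],0]
  ],
  "newtons": 15
}}

```text
time_s: 21.55
eef_pos: [0.4521, 0.1835, 0.4173]
orientation: [-0.65, 0.76, 0.002, -0.001]
contact_force: [-0.2, -0.6, -2.2]
gripper_width: 0.0558
```

```bash
python3 -c "
from h import *
plan([.5425,.1702,.254],-99)
grab('wrist','w18');crop('w18',0,0,640,400,1.25,'w18b')
c=load('w18');W=cloud(c);z=W[...,2]
m=np.zeros(z.shape,bool);m[0:150,290:355]=1
k=m&(z>.19)&(z<.27)
for v in range(0,150,10):
    u=np.where(k[v])[0]
    if len(u): print(v,u.min(),u.max(),W[v,u].mean(0).round(4),W[v,u,2].max().round(4))
"
```

```text
t 21.55 grasp pt [0.4514 0.1839 0.2503] yaw -98.97 zax [-0.0043  0.0024 -1.    ] F [-0.24 -0.57 -2.19] w 55.8
 shift tool [ -0.6 -92.1  -4.2] twist 0.0
0 311 323 [0.5691 0.1659 0.2483] 0.2495
10 311 323 [0.5662 0.1664 0.2453] 0.2475
20 311 323 [0.563  0.167  0.2425] 0.2447
30 311 323 [0.5597 0.1675 0.2397] 0.2412
40 312 323 [0.5562 0.1679 0.2363] 0.2374
50 312 323 [0.5525 0.1685 0.2326] 0.2348
60 312 323 [0.5484 0.1692 0.2302] 0.2319
70 312 323 [0.5438 0.1699 0.2304] 0.2315
80 312 323 [0.5391 0.1707 0.2302] 0.2317
90 312 323 [0.5341 0.1715 0.2319] 0.234
100 312 323 [0.5287 0.1722 0.2445] 0.2466
110 312 322 [0.5242 0.1731 0.2482] 0.249
```

View pics/w18b.png

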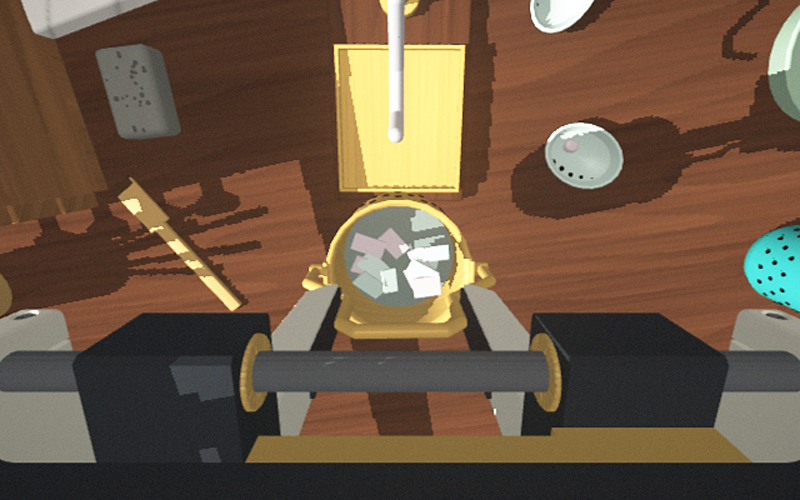

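The hook is in line at column 396. I move in, crown over the tip.

{"name": "apply_moves", "arguments": {
  "commands": [
    [255,[0,0,-4],0],
    [255,[0,-3,-1],0],
    [255,[0,-6,0],0],
    [255,[0,-8,0],0],
    [255,[0,-8,0],0],
    [255,[0,-8,0],0],
    [255,[0,-6,0],0],
    [255,[0,-3,0],0],
    [255,[0,0,0],0]
  ],
  "newtons": 15
}}

```text
time_s: 22.5
eef_pos: [0.4978, 0.1764, 0.4235]
orientation: [-0.65, 0.76, 0.002, -0.0]
contact_force: [-1.0, -0.2, -3.0]
gripper_width: 0.0552
```

```bash
python3 -c "
from h import *
plan([.5425,.1702,.254],-99)
grab('wrist','w19');crop('w19',0,0,640,400,1.25,'w19b')
grab('scene','s19');crop('s19',320,100,440,230,4.5,'s19b')
"
```

```text
t 22.5 grasp pt [0.4973 0.1769 0.2565] yaw -98.96 zax [-0.0028  0.0028 -1.    ] F [-0.96 -0.21 -2.96] w 55.2
 shift tool [ -0.4 -45.7   2.4] twist 0.0
```

View pics/w19b.png

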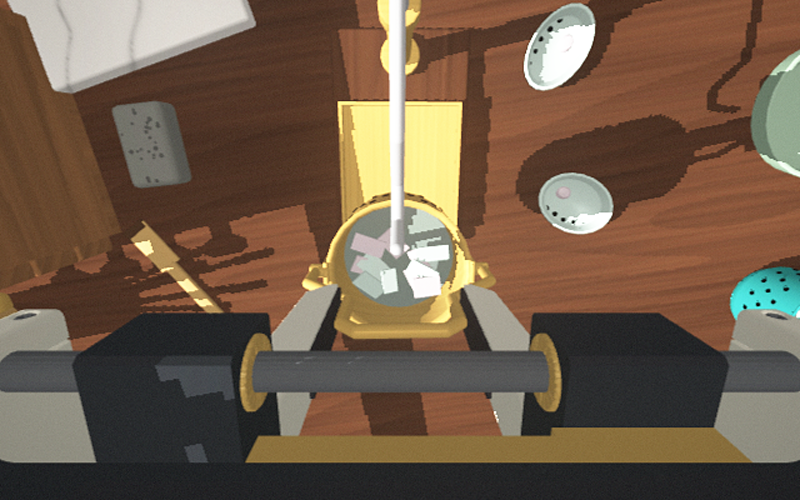

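View pics/s19b.png

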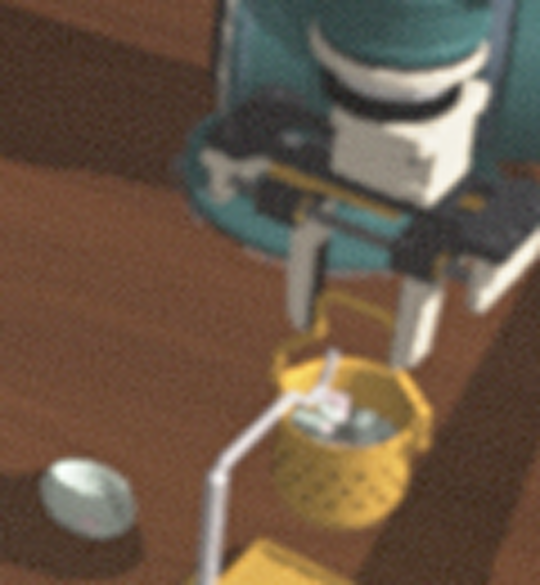

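The tip is inside the bail window with room above. I continue to over the seat.

{"name": "apply_moves", "arguments": {
  "commands": [
    [255,[0,-3,0],0],
    [255,[0,-6,0],0],
    [255,[0,-8,0],0],
    [255,[0,-9,0],0],
    [255,[0,-8,0],0],
    [255,[0,-6,0],0],
    [255,[0,-4,0],0],
    [255,[0,-1.5,0],0],
    [255,[0,0,0],0],
    [255,[0,0,0],0]
  ],
  "newtons": 15
}}

```text
time_s: 23.6
eef_pos: [0.5463, 0.1689, 0.4234]
orientation: [-0.65, 0.76, 0.002, -0.0]
contact_force: [-0.4, -0.1, -2.3]
gripper_width: 0.055
```

```bash
python3 -c "
from h import *
plan([.5425,.1702,.2265],-99)
grab('wrist','w20');crop('w20',160,100,480,300,2.5,'w20b')
grab('scene','s20');crop('s20',320,100,440,230,4.5,'s20b')
"
```

```text
t 23.6 grasp pt [0.5459 0.1694 0.2564] yaw -98.94 zax [-0.0027  0.003  -1.    ] F [-0.4  -0.12 -2.32] w 55.0
 shift tool [-0.2  3.4 29.9] twist 0.1
```

View pics/w20b.png

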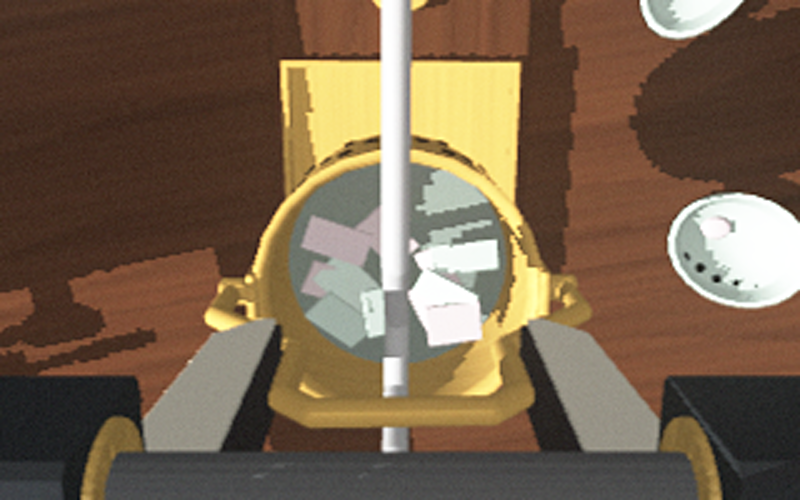

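View pics/s20b.png

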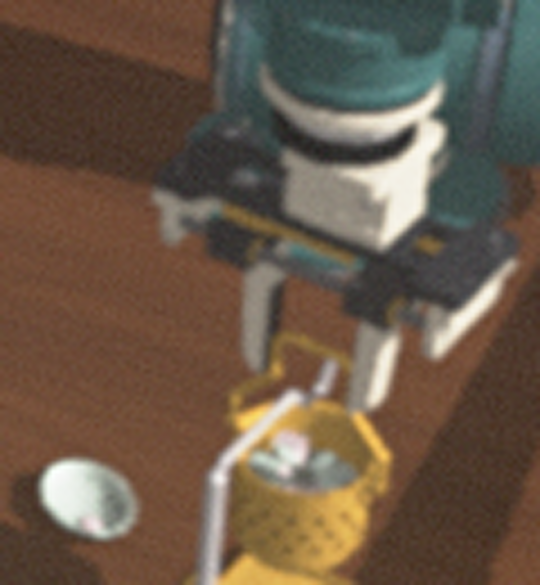

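The crown is over the hook, with the hook crossing it mid-span. I correct by 3 mm and lower.

{"name": "apply_moves", "arguments": {
  "commands": [
    [255,[0,3.3,1],0],
    [255,[0,0,4],0],
    [255,[0,0,6],0],
    [255,[0,0,6],0],
    [255,[0,0,3],0],
    [255,[0,0,1.5],0],
    [255,[0,0,0],0],
    [255,[0,0,0],0]
  ],
  "newtons": 15
}}

```text
time_s: 24.5
eef_pos: [0.542, 0.1697, 0.3997]
orientation: [-0.65, 0.76, 0.002, -0.0]
contact_force: [0.0, -0.2, -2.9]
gripper_width: 0.0556
```

```bash
python3 -c "
from h import *
plan([.5425,.1702,.2265],-99)
f=[state()['contact_force']]
grab('wrist','w21');crop('w21',160,100,480,300,2.5,'w21b');print(state()['contact_force'])
"
```

```text
t 24.5 grasp pt [0.5415 0.1701 0.2327] yaw -98.91 zax [-0.003   0.0029 -1.    ] F [ 0.   -0.2  -2.86] w 55.6
 shift tool [-0.2 -1.   6.2] twist 0.1
[ 0.79489473 -0.71653179 -2.0404353 ]
```

View pics/w21b.png

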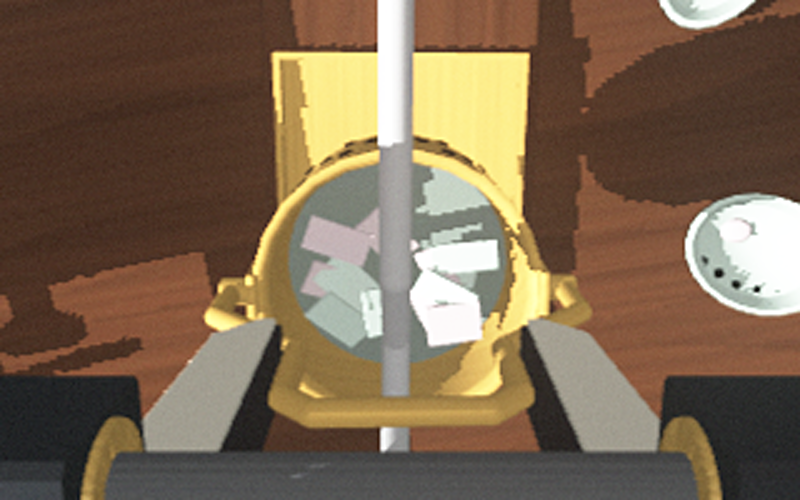

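{"name": "apply_moves", "arguments": {
  "commands": [
    [255,[0,-0.8,1],0],
    [255,[0,0,1],0],
    [255,[0,0,1],0],
    [255,[0,0,1],0],
    [255,[0,0,0],0]
  ]
}}

```text
time_s: 25.05
eef_pos: [0.543, 0.1695, 0.3958]
orientation: [-0.65, 0.76, 0.002, 0.0]
contact_force: [0.4, -0.3, -2.2]
gripper_width: 0.0557
```

{"name": "apply_moves", "arguments": {
  "commands": [
    [255,[0,0,0.8],0],
    [255,[0,0,0],0]
  ]
}}

```text
time_s: 25.25
eef_pos: [0.5429, 0.1695, 0.395]
orientation: [-0.65, 0.76, 0.002, 0.0]
contact_force: [-0.2, -0.6, -2.7]
gripper_width: 0.0552
```

{"name": "apply_moves", "arguments": {
  "commands": [
    [255,[0,0,0.8],0],
    [255,[0,0,0],0]
  ]
}}

```text
time_s: 25.45
eef_pos: [0.5429, 0.1695, 0.3941]
orientation: [-0.65, 0.76, 0.002, 0.0]
contact_force: [-0.6, 0.1, -3.6]
gripper_width: 0.0555
```

Grasp height is 0.227 and there is no contact yet. I continue down in fine steps.

{"name": "apply_moves", "arguments": {
  "commands": [
    [255,[0,0,0.7],0],
    [255,[0,0,0],0]
  ]
}}

```text
time_s: 25.65
eef_pos: [0.5429, 0.1695, 0.3934]
orientation: [-0.65, 0.76, 0.002, 0.0]
contact_force: [0.8, 1.2, -2.8]
gripper_width: 0.0556
```

{"name": "apply_moves", "arguments": {
  "commands": [
    [255,[0,0,0.7],0],
    [255,[0,0,0],0]
  ]
}}

```text
time_s: 25.85
eef_pos: [0.543, 0.1695, 0.3929]
orientation: [-0.65, 0.76, 0.002, 0.0]
contact_force: [0.3, 0.3, -1.0]
gripper_width: 0.0554
```

{"name": "apply_moves", "arguments": {
  "commands": [
    [255,[0,0,0.7],0],
    [255,[0,0,0],0]
  ]
}}

```text
time_s: 26.05
eef_pos: [0.5429, 0.1695, 0.3928]
orientation: [-0.65, 0.76, 0.002, 0.001]
contact_force: [-0.4, 0.1, -1.2]
gripper_width: 0.0554
```

{"name": "apply_moves", "arguments": {
  "commands": [
    [255,[0,0,0.9],0],
    [255,[0,0,0.5],0]
  ]
}}

```text
time_s: 26.25
eef_pos: [0.5429, 0.1695, 0.3924]
orientation: [-0.65, 0.76, 0.001, 0.001]
contact_force: [-3.2, -1.2, 5.2]
gripper_width: 0.0552
```

```bash
python3 -c "
from h import *
plan([.5425,.1702,.2265],-99)
grab('wrist','w22');crop('w22',160,100,480,300,2.5,'w22b');print(state()['contact_force'])
grab('scene','s22');crop('s22',320,100,440,230,4.5,'s22b');print(state()['contact_force'])
"
```

```text
t 26.25 grasp pt [0.5429 0.1701 0.2254] yaw -98.91 zax [ 1.0e-04  3.7e-03 -1.0e+00] F [-3.17 -1.22  5.25] w 55.2
 shift tool [-0.   0.4 -1.1] twist 0.1
[-2.64339097 -1.20018442  6.15468257]
[-2.37242793 -1.08894253  5.20772025]
```

View pics/w22b.png

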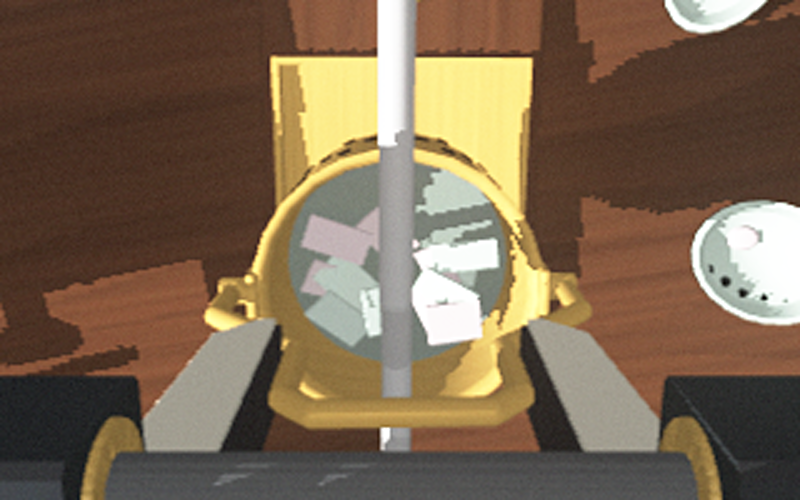

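View pics/s22b.png

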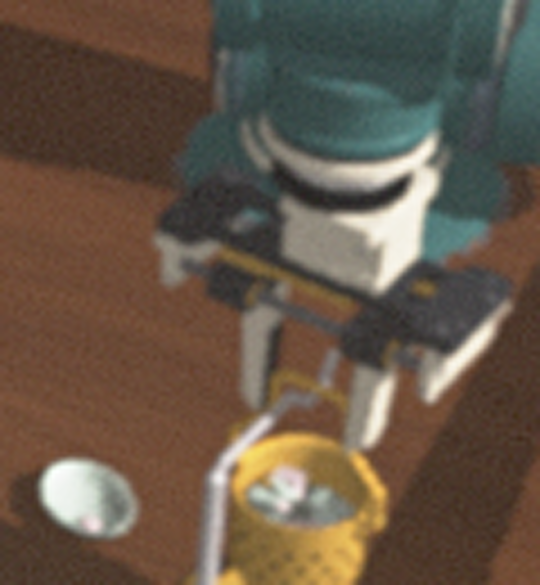

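The hook carries the weight, but I'm about 5 N over, so I ease up slightly before releasing.

{"name": "apply_moves", "arguments": {
  "commands": [
    [255,[0,0,-0.5],0],
    [255,[0,0,0],0]
  ]
}}

```text
time_s: 26.55
eef_pos: [0.5429, 0.1695, 0.3926]
orientation: [-0.65, 0.76, 0.001, 0.001]
contact_force: [-0.1, 0.2, 1.6]
gripper_width: 0.0555
```

{"name": "apply_moves", "arguments": {
  "commands": [
    [255,[0,0,0],0],
    [255,[0,0,0],0],
    [92,[0,0,0],0],
    [92,[0,0,0],0],
    [85,[0,0,0],0],
    [75,[0,0,0],0],
    [60,[0,0,0],0],
    [60,[0,0,0],0],
    [60,[0,0,0],0]
  ],
  "newtons": 3
}}

```text
time_s: 27.45
eef_pos: [0.543, 0.1696, 0.3921]
orientation: [-0.65, 0.76, 0.001, 0.001]
contact_force: [-0.1, -0.5, 0.7]
gripper_width: 0.0708
```

```bash
python3 -c "
from h import *
plan([.5425,.1702,.2265],-99)
grab('wrist','w23');crop('w23',160,100,480,300,2.5,'w23b');print(state()['contact_force'])
grab('scene','s23');crop('s23',320,100,440,230,4.5,'s23b')
"
```

```text
t 27.45 grasp pt [0.543  0.1702 0.2251] yaw -98.91 zax [-3.0e-04  3.7e-03 -1.0e+00] F [-0.09 -0.52  0.67] w 70.8
 shift tool [ 0.1  0.5 -1.4] twist 0.1
[-0.09555475 -0.88465094 -0.57397253]
```

View pics/w23b.png

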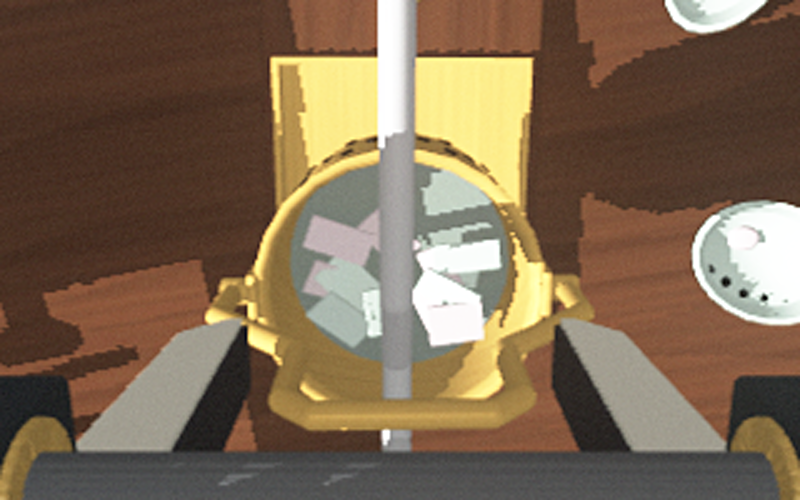

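View pics/s23b.png

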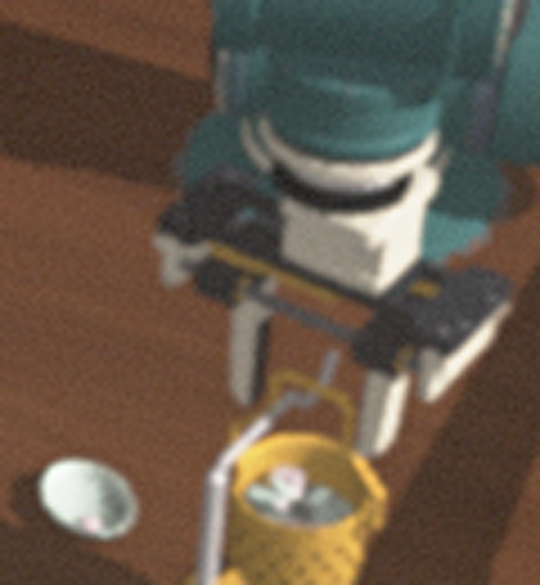

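It is hanging and unmoved, with the fingers clear on both sides. I withdraw straight up.

{"name": "apply_moves", "arguments": {
  "commands": [
    [20,[0,0,0],0],
    [20,[0,0,0],0],
    [20,[0,0,-5],0],
    [20,[0,0,-10],0],
    [20,[0,0,-15],0],
    [20,[0,0,-20],0],
    [20,[0,0,-20],0],
    [20,[0,0,-20],0],
    [20,[0,15,-20],0],
    [20,[0,20,-10],0],
    [20,[0,20,0],0],
    [20,[0,20,0],0],
    [20,[0,20,0],0],
    [20,[0,0,0],0]
  ]
}}

```text
time_s: 28.95
eef_pos: [0.444, 0.1832, 0.5318]
orientation: [-0.65, 0.76, -0.0, 0.006]
contact_force: [0.8, -0.2, -0.5]
gripper_width: 0.0858
```

```bash
python3 - <<'E'
from h import *
plan([.5425,.1702,.2265],-99)
import cv2
for i in (1,2):
    grab('wrist',f'w24_{i}');grab('scene',f's24_{i}');grab('top',f't24_{i}')
crop('w24_2',0,0,640,400,1.25,'w24b');crop('s24_2',320,100,440,270,3.5,'s24b')
for n in 'wst':
    a=load(f'{n}24_1')['image'].astype(int);b=load(f'{n}24_2')['image'].astype(int);print(n,np.abs(a-b).max(-1).mean())
c=load('w24_2');W=cloud(c);im=c['image'].astype(int);R,B=im[...,0],im[...,2];z=W[...,2]
m=(R>100)&(B<R*.7)&(z>.145)&(z<.175)&(np.hypot(W[...,0]-.5425,W[...,1]-.17)<.06)
P=W[m];print(m.sum())
A=np.c_[P[:,:2]-[.5425,.17],np.ones(len(P))]
k=P[:,2]>np.percentile(P[:,2],0)
ux=np.array([.9877,-.1564]);s=(P[:,:2]-[.5425,.17])@ux;t=(P[:,:2]-[.5425,.17])@[.1564,.9877]
for a in np.arange(-.05,.05,.01):
    q=(s>=a)&(s<a+.01)&(np.abs(t)<.042)
    if q.sum()>5: print('x',round(a,3),q.sum(),np.percentile(P[q,2],[50,95]).round(4),t[q].min().round(3),t[q].max().round(3))
for a in np.arange(-.06,.06,.01):
    q=(t>=a)&(t<a+.01)
    if q.sum()>5: print('y',round(a,3),q.sum(),np.percentile(P[q,2],[50,95]).round(4))
E
```

```text
t 28.95 grasp pt [0.4456 0.1844 0.3648] yaw -98.96 zax [ 0.0096  0.0069 -0.9999] F [ 0.79 -0.17 -0.47] w 85.8
 shift tool [ 1.000e-01 -9.680e+01  1.392e+02] twist 0.0
w 6.765359375
s 4.5965
t 3.04687890625
1162
x -0.05 62 [0.1585 0.1594] -0.015 0.014
x -0.04 180 [0.1576 0.1595] -0.032 0.03
x -0.03 103 [0.1577 0.1594] -0.038 0.037
x -0.02 86 [0.1576 0.1599] -0.041 0.041
x -0.01 64 [0.1574 0.1604] -0.042 0.042
x 0.0 38 [0.1579 0.1593] -0.042 0.042
x 0.01 114 [0.1575 0.1597] -0.042 0.04
x 0.02 150 [0.1569 0.1598] -0.037 0.037
x 0.03 266 [0.1573 0.1592] -0.029 0.028
x 0.04 20 [0.1585 0.1592] -0.011 0.011
y -0.06 8 [0.1558 0.1693]
y -0.05 66 [0.1582 0.161 ]
y -0.04 188 [0.1568 0.1592]
y -0.03 125 [0.1572 0.1591]
y -0.02 104 [0.1576 0.1589]
y -0.01 86 [0.1575 0.1589]
y 0.0 62 [0.158  0.1592]
y 0.01 107 [0.1578 0.1595]
y 0.02 131 [0.1577 0.16  ]
y 0.03 222 [0.1577 0.1598]
y 0.04 57 [0.1593 0.1629]
y 0.05 6 [0.1564 0.1585]
```

View pics/w24b.png

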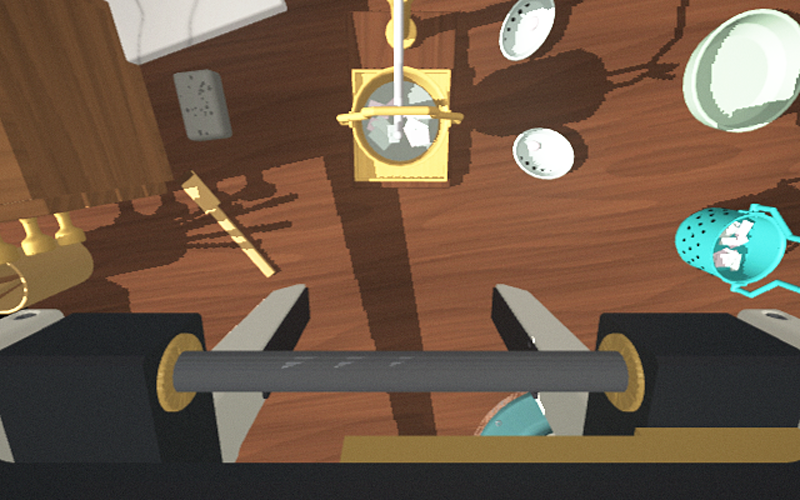

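View pics/s24b.png

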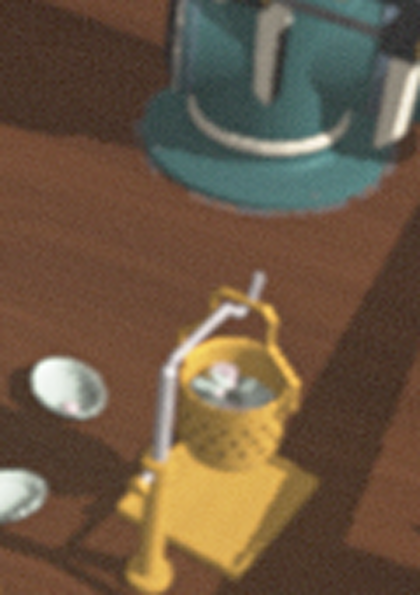

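View pics/s24_2.png

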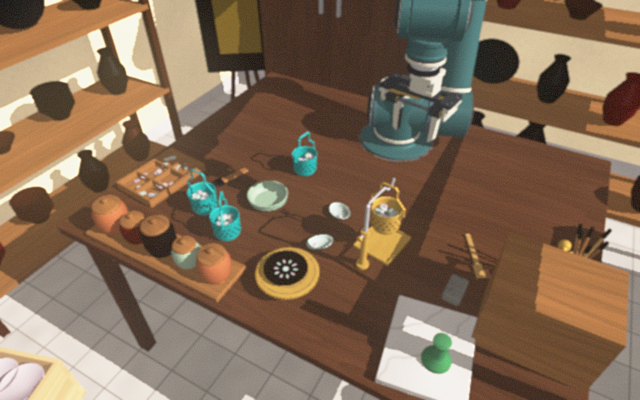

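The basket hangs on the hook with its rim at 0.159–0.160 m all round, so it is level. I make one check that the dish and bystanders are where they were.

```bash
python3 - <<'E'
from h import *
import scipy.optimize as so
for tag in('top0','t24_2'):
    c=load(tag);W=cloud(c);z=W[...,2];im=c['image'].astype(int)
    m=np.zeros(z.shape,bool);m[165:240,365:445]=1
    m&=(im[...,1]>=im[...,0]-5)&(z>.030)&(z<.037);P=W[m]
    f=lambda p:np.hypot(P[:,0]-p[0],P[:,1]-p[1])-.064
    print(tag,so.least_squares(f,[.538,-.236],loss='soft_l1',f_scale=.001).x.round(4),m.sum())
a=load('top0')['image'].astype(int);b=load('t24_2')['image'].astype(int)
d=(np.abs(a-b).max(-1)>60).astype(np.uint8);n,l,st,ce=cv2.connectedComponentsWithStats(cv2.morphologyEx(d,cv2.MORPH_OPEN,np.ones((3,3),np.uint8)))
print([(s[:5].tolist()) for s in st[1:] if s[4]>12])
E
```

```text
top0 [ 0.5396 -0.2366] 159
t24_2 [ 0.5394 -0.2362] 193
[[252, 189, 22, 29, 413], [391, 189, 35, 36, 755], [251, 191, 4, 8, 25], [539, 191, 21, 25, 294], [239, 198, 9, 6, 40], [513, 199, 18, 15, 176], [498, 203, 6, 9, 43], [230, 208, 37, 94, 998], [424, 212, 6, 11, 42], [457, 213, 8, 9, 46], [244, 214, 12, 13, 89], [177, 221, 57, 42, 1560], [457, 225, 5, 4, 18], [167, 232, 5, 3, 15], [262, 234, 12, 10, 81], [163, 238, 27, 56, 492], [272, 246, 5, 3, 15], [262, 253, 7, 20, 85], [185, 273, 8, 8, 35], [266, 278, 11, 14, 100], [183, 280, 4, 5, 18], [190, 282, 48, 48, 914], [271, 293, 13, 23, 156], [578, 295, 62, 105, 4237], [188, 302, 8, 5, 31], [305, 309, 9, 4, 32], [316, 310, 20, 30, 262], [216, 315, 40, 26, 514], [263, 316, 6, 10, 45], [551, 319, 7, 12, 58], [619, 320, 21, 34, 251], [268, 322, 57, 37, 867], [211, 332, 10, 14, 80], [220, 334, 48, 66, 2282], [265, 338, 6, 12, 44], [551, 340, 28, 16, 256], [297, 342, 38, 21, 453], [269, 354, 5, 4, 17], [322, 361, 8, 3, 24], [273, 365, 30, 8, 126], [556, 369, 18, 13, 156], [278, 371, 36, 29, 700], [573, 376, 4, 6, 22], [311, 383, 43, 17, 197], [559, 383, 11, 6, 48], [564, 392, 5, 3, 15]]
```

```bash
python3 - <<'E'
import cv2,numpy as np
a=cv2.imread('pics/top0.png')[130:290,370:570];b=cv2.imread('pics/t24_2.png')[130:290,370:570]
cv2.imwrite('pics/cmp.png',cv2.resize(np.hstack([a,b]),None,fx=2,fy=2,interpolation=cv2.INTER_CUBIC))
E
```

```text
(no output)
```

View pics/cmp.png

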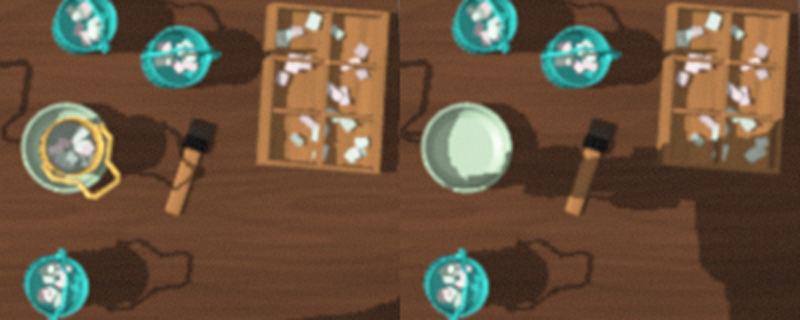

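The differences are only the arm's shadow. The dish (left (65,147), right (467,147)) and the brush are unmoved.

```bash
python3 -c "
from h import *
print(state()['qd'].round(3), workorder.job_done())"
```

```text
the job is handed in; nothing more can be done
[ 0.001  0.001  0.005 -0.001 -0.002  0.   ] None
```

The basket is hanging by its upright bail in the hook of the drip stand, and I handed the job in at about 29 s of the 72 s allowed.

- **Tipping:** My first try at the bail, holding the crown between the pads, tipped the basket in the dish by about 15°. I backed up until it stood flat again, released, and pushed the crown along its arc with a loose cage instead. It came upright to within about 1°, with the rim flat and the basket still in the dish.
- **Hanging:** I pinched the legs, lifted the basket (about 2.9 N) and took it over the hook tip. I found the seat by feel, where the camera had put it (wire centre about 0.228 m).
- **Force on the hook:** The last settling step briefly loaded the hook with about 8–9 N, under its 15 N limit. I eased that to about 4.5 N before letting go.
- **Last checks:** The rim measured 0.159–0.160 m all round, so the basket hangs level. It looked the same in the pictures after release, the dish is within 0.5 mm of where it started, and the gripper is well clear. I compared the dish, the brush and the area around them before and after, and only the arm's shadow had changed. I saw the other bystanders only in the final overall pictures and did not measure them.

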